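# Retain an idler pulley with a spring clip

## Robot

A 6-joint arm with a two-finger parallel gripper is mounted at the origin on the work surface; the furniture and walls round the work are solid. World frame = base frame: x ahead of the robot, y to its left, z up, the work surface at z = 0. Lengths are in m, angles in rad, forces in N, time in s.
With the tool pointing down it reaches from about 0.35 to 0.725 m from the base axis. Payload 6 kg.
Tool frame: the origin (TCP) lies midway between the tips of the shut fingers; the grasp point (between the pads) lies 19 mm behind it; z points along the fingers, y is the direction in which the jaws open and shut (so a half turn about z gives the same grasp; the last joint's range is limited). The gripper opens to 85 mm and grips with 20 to 120 N. Pads are 22 mm wide; open, the fingers measure 114 mm over their backs; the gripper's body (76 mm by 85 mm) begins 54 mm behind the grasp point. The pads swing forward as they close: fully open they stand 13 mm farther back than shut.
Start: joints at [-0.871, 0.04, 0.085, 0, -1.615, -0.334], TCP at [0.215, -0.56, 0.231] pointing down, gripper open.
Joint ranges: [-2.56, 2.56], [-1.29, 2.01], [-1.08, 1.49], [-3.29, 1.98], [-2.81, -0.18], [-2.99, 2.99]. Speed limits (rad/s): [2.57, 2.57, 3.01, 3.14, 3.14, 3.14].

## Interface

Orientations are given as a unit quaternion [w, x, y, z].
In Python, from workcell import arm gives the robot as it stands. The module is installed in compiled form; this text tells all that it offers.
- The arm moves only by the shell command python3 -m crank 'ROWS' [FORCE]. ROWS is a JSON object of lists of equal length, an entry for each row: "slide": the shift along the tool's x, y, z in units of 750 mm (1.0 is 750 mm), a list of three; "twist": the turn about the tool's z in units of 180 degrees (1.0 is 180 degrees); "gripper": the gripper command: -1 is fully open, 1 is shut, values between are in proportion. In form: {"slide": [[x, y, z], ...], "twist": [twist, ...], "gripper": [gripper, ...]}. A call has 1 to 5 rows; each row shifts and turns the commanded pose from where the row before left it, along the tool's axes as they then stand; what a row does not reach is not made up. A row lasts 1/10 s, in which the tool goes at most 50 mm and 8.59 degrees, less where a joint would pass 70% of its speed; a pose out of reach is approached as far as the arm can. A call with a number of a shift or a turn outside -1 to 1 is refused whole. A call with a gripper value outside its range is refused whole. The fingers move at their own pace and stop on an object; FORCE is the grip in N (left out, the last holds). Time passes only in rows, so rows that do not move let the fingers close. It gives the time, the measured TCP pose, the force and the opening at its end, in the units of the state.
- arm.get_state(): the state, without advancing time (a new reading comes with each control period).
- arm.camera(name): name is "side" or "top" or "wrist"; returns a dict with "color" (384x512x3 uint8, blue, green, red), "mtx" (3x3 intrinsics, pixels), "world_from_camera" (4x4, takes a point from camera to world coordinates). Camera axes: x right, y down, z forward; pixel columns grow to the right and rows downward; lengths in m; the calibration is good to about 2 mm. A picture is of the moment at which its call begins. There is no depth.
- arm.sign_off(): hands the job in, once; it reports no verdict.
Trained networks look in the newest picture that a camera, given by its name, has taken for a name from the list of things; names that differ only in an ending like _2 or _b are one class to them, and where a whole thing is asked for, a point or a joint stands for the part that bears it (a point fixed in the world has none). Each returns a list of dicts, best first, with "confidence" (0 to 1); they miss things now and then, are a little off and sometimes report something else, mostly with a low value. They report only what shows in the picture. A call takes as long as a camera call.
- arm.find_in(camera, thing): "extent" ([centre column, centre row, width, height] in pixels, round what is visible of it).
The state is a dict: "time": time; "joints": joint angles; "qvel": joint speeds; "joint_efforts": joint torques, N m; "tcp_pos": TCP position; "orientation": TCP orientation; "force": force on the tool from outside, world axes, zero at the start; "torque": the same for the moment, N m; "gripper_width": opening from 0.0 (shut) to 1.0 (fully open).
Only numpy, scipy, OpenCV 4.12 (cv2) and the standard library are available. Lean on these libraries where they do the work, as an engineer would, in place of code of your own. Each camera call takes 0.05 s, during which the arm holds its last target.

## Task

Put the blue pulley over the upright spindle so that it sits flat on the boss of the grey plate. Then take the spring clip by its orange tab and push it sideways onto the spindle's groove, above the pulley, until it snaps fully home; find the groove by feel, press gently rather than ramming it, and let go. Leave the oil can, the marker and the screwdriver where they are.

Things in the scene. Friction and masses are not known exactly. Their poses are not given: they have to be found in the camera images.
- plate: Grey base plate 120 x 90 x 12 mm, bolted down; origin at the centre of its underside on the bench, z up. At its centre a dark round boss, 42 mm in diameter, with a flat top 24 mm above the bench. Through the boss rises a round steel spindle, 22 mm thick with a chamfered top. It stands at an unknown depth, different in every plate: its top is 65 to 79 mm above the bench.
- spindle_axis (a point): Point on the spindle's axis, level with the boss's top (24 mm above the bench). The spindle's groove, brass, 16 mm in diameter and 8 mm wide, lies 8 to 16 mm below the spindle's top; find that by touch, e.g. lower the clip's yoke lightly onto it (flat top 17 mm wide). The spindle does not give under working forces; the clip may come from any side.
- pulley: Blue flanged pulley, a ring 54 mm in diameter and 20 mm high with a 26 mm through bore, about 60 g; starts lying flat on the bench. Origin at the centre of its underside, z along the bore. Seated on the boss its underside is 24 mm and its upper face 44 mm above the bench.
- clip: Open spring clip, 70 mm long, 6 mm thick, lying flat, orange tab upward, 70 g. Origin: centre of the round seat that goes round the groove, on the clip's underside; +x points out of the open mouth, z up. Yellow yoke behind the seat: x = -18.5 to -8.5 mm, 24 mm wide. Two steel jaws run round the seat; their flared ends reach x = +17 mm and 28 mm overall width.
- mouth (a point): Midway between the jaws' lips, 7 mm ahead of the clip's origin, 3 mm above the underside. The jaws are sprung: pushed along clip +x against the groove they part at about 7 N and snap shut (the force drops) as the seat centre nears the spindle axis; then the yoke stops hard against the groove. On the thick parts of the spindle they cannot open far enough and the clip jams.
- tab (a point): Centre of the clip's upright orange tab, 42 mm behind the clip's origin (clip x = -42 mm), 18 mm above its underside. The tab is 12 mm thick (along clip y), 22 mm long (clip x) and reaches from the underside to 28 mm above it; grip it from above across its 12 mm.
- oil_can: A bystander to leave alone: red spouted oil can, 56 mm wide, 156 mm high, origin at the centre of its foot.
- driver: A bystander to leave alone: yellow-handled screwdriver, 170 mm long, 27 mm thick, origin under its middle.
- marker: A bystander to leave alone: black marker with a red cap, 120 mm long, 16 mm thick, origin under its middle.

How it is judged:
By the outcome, as a careful person would: the job done as asked, in the order asked, and still so for the second after the job is handed in, with the robot touching nothing.
It also fails if it takes over 72 s, if anything falls off the work surface, if the arm or the gripper's body presses on something with over 40 N, if the wrist force passes 120 N, or if a joint passes its speed limit or range.

## Working session

There is one attempt and no reset: what is moved stays moved. The work goes in short steps, Python scripts to look and compute and a shell command to move; the robot and the scene stay as the last step left them, time stands still between calls to the robot, and variables do not carry over. Pictures are saved under pics/ and viewed, and the job is handed in when it is done.

```bash
mkdir -p pics; cat > h.py <<'E'
from workcell import arm
import numpy as np, cv2
def snap(name,fn):
    c=arm.camera(name); cv2.imwrite('pics/'+fn,c['color']); return c
def ray(c,u,v):
    K=np.array(c['mtx']);T=np.array(c['world_from_camera'])
    d=T[:3,:3]@np.linalg.inv(K)@np.array([u,v,1.]); return T[:3,3],d
def onz(c,u,v,z):
    o,d=ray(c,u,v); return o+d*(z-o[2])/d[2]
def proj(c,p):
    K=np.array(c['mtx']);T=np.linalg.inv(np.array(c['world_from_camera']))
    q=K@(T[:3,:3]@np.array(p)+T[:3,3]); return q[:2]/q[2]
E
python3 - <<'E'
from h import *
s=arm.get_state(); print(s)
for n in ['side','top','wrist']:
    c=snap(n,n+'0.png'); print(n,np.round(c['world_from_camera'],3).tolist(),np.round(c['mtx'],1).tolist())
    for t in ['plate','pulley','clip','tab','oil_can','driver','marker','spindle_axis','mouth']:
        r=arm.find_in(n,t)
        print(t,[(np.round(x['extent'],1).tolist(),round(x['confidence'],2)) for x in r[:2]])
E
```

```text
{'time': 0.0, 'joints': array([-8.71285708e-01,  4.08044593e-02,  8.37899987e-02, -4.19512500e-04,
       -1.61548261e+00, -3.33727212e-01]), 'qvel': array([-1.37690602e-03,  4.07927672e-04,  1.53737882e-04,  3.63514229e-04,
       -9.12028759e-05, -2.52853837e-04]), 'joint_efforts': array([ 3.06507372e-04, -3.68211579e+01,  3.47419667e+01,  6.93263143e+00,
       -5.39525427e-03,  2.11277745e-05]), 'tcp_pos': array([ 0.21457072, -0.55997321,  0.23028023]), 'orientation': array([-2.37828665e-04, -1.81882774e-01,  9.83319831e-01,  8.42901474e-04]), 'force': array([0.15839242, 0.37713873, 0.55263472]), 'torque': array([ 0.00950484, -0.0314899 , -0.02743953]), 'gripper_width': 1.0011168566518047}
side [[-0.996, -0.057, 0.063, 0.462], [-0.085, 0.621, -0.779, 1.162], [0.005, -0.782, -0.623, 0.907], [0.0, 0.0, 0.0, 1.0]] [[422.9, 0.0, 252.1], [0.0, 422.9, 190.5], [0.0, 0.0, 1.0]]
plate [([279.4, 138.8, 33.6, 22.8], 0.83)]
pulley [([281.2, 219.7, 21.5, 16.3], 0.75)]
clip [([257.6, 268.1, 22.3, 14.7], 0.75), ([226.8, 139.6, 12.8, 14.1], 0.65)]
tab [([258.9, 267.6, 26.2, 13.8], 0.53)]
oil_can
[... 436 characters left out ...]
2, 23.0], 0.6), ([227.1, 228.2, 19.1, 21.9], 0.55)]
clip [([150.9, 205.9, 18.0, 19.7], 0.63)]
tab [([148.7, 211.1, 14.4, 20.1], 0.7)]
oil_can [([351.9, 149.2, 26.7, 22.1], 0.98), ([393.9, 217.9, 35.7, 47.4], 0.38)]
driver [([139.2, 159.2, 58.8, 16.2], 0.75)]
marker [([392.9, 221.2, 38.1, 49.2], 0.72), ([319.9, 245.7, 49.7, 9.8], 0.48)]
spindle_axis [([394.3, 218.3, 39.6, 48.6], 0.73)]
mouth [([152.2, 207.3, 16.0, 21.6], 0.55)]
wrist [[-0.358, 0.889, 0.286, 0.141], [0.934, 0.34, 0.11, -0.589], [0.001, 0.306, -0.952, 0.373], [0.0, 0.0, 0.0, 1.0]] [[331.1, 0.0, 260.1], [0.0, 331.1, 189.1], [0.0, 0.0, 1.0]]
plate []
pulley []
clip []
tab []
oil_can []
driver []
marker []
spindle_axis []
mouth []
```

```bash
python3 - <<'E'
import cv2
a=cv2.imread('pics/top0.png'); cv2.imwrite('pics/top0b.png',cv2.resize(a[120:300,100:460],None,fx=2.2,fy=2.2,interpolation=cv2.INTER_CUBIC))
E
```

```text
(no output)
```

View pics/side0.png

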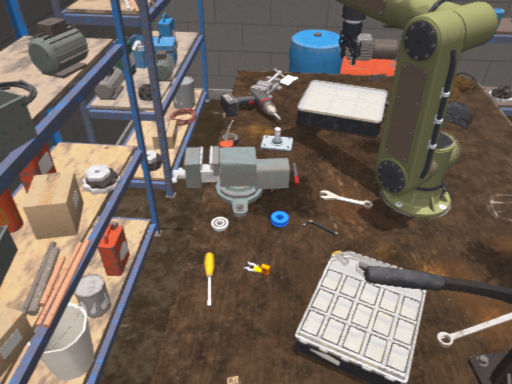

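View pics/top0b.png

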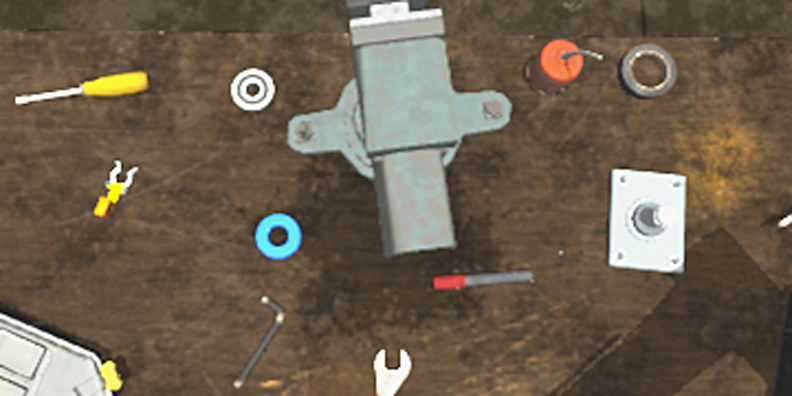

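Top view (crop ×2.2): blue pulley at crop (278,236) → full px (226,227). Clip at crop (115,190), with its mouth up and slightly right. Plate at crop (648,220), with the spindle on it. The vise stands between them. The oil can is at the upper right and the marker lies in front of the vise. I'll segment these for precise positions.

```bash
cat >> h.py <<'E'
def mask(img,lo,hi,box):
    hsv=cv2.cvtColor(img,cv2.COLOR_BGR2HSV); m=cv2.inRange(hsv,np.array(lo),np.array(hi))
    o=np.zeros_like(m);u0,v0,u1,v1=box;o[v0:v1,u0:u1]=m[v0:v1,u0:u1]; return o
def cen(m):
    v,u=np.nonzero(m); return u.mean(),v.mean(),len(u),(u.min(),u.max(),v.min(),v.max())
E
python3 - <<'E'
from h import *
c=arm.camera('top'); im=c['color']
m=mask(im,(95,120,80),(115,255,255),(205,205,250,250)); r=cen(m); print('pulley',r, onz(c,(r[3][0]+r[3][1])/2,(r[3][2]+r[3][3])/2,.02))
pm=onz(c,r[0],r[1],.015);print(pm)
for n,lo,hi in [('orange',(3,150,120),(19,255,255)),('yellow',(20,120,120),(35,255,255)),('steel',(0,0,140),(180,60,255))]:
    m=mask(im,lo,hi,(135,190,170,225)); r=cen(m); print(n,r,onz(c,r[0],r[1],.028 if n=='orange' else .006))
# plate
m=mask(im,(0,0,120),(180,60,255),(370,190,420,250)); r=cen(m);print('plate',r); 
cnt,_=cv2.findContours(m,cv2.RETR_EXTERNAL,cv2.CHAIN_APPROX_NONE); k=max(cnt,key=cv2.contourArea); rr=cv2.minAreaRect(k);print(rr)
b=cv2.boxPoints(rr); P=np.array([onz(c,*q,.012) for q in b]);print(P.round(4),P.mean(0))
cv2.imwrite('pics/plate.png',cv2.resize(im[185:255,360:430],None,fx=8,fy=8,interpolation=cv2.INTER_CUBIC))
cv2.imwrite('pics/clip.png',cv2.resize(im[180:235,130:185],None,fx=10,fy=10,interpolation=cv2.INTER_CUBIC))
s=arm.camera('side'); im=s['color']
m=mask(im,(95,120,80),(115,255,255),(265,205,297,232)); r=cen(m); print('pulley side',r, onz(s,(r[3][0]+r[3][1])/2,r[1],.012))
cv2.imwrite('pics/sideplate.png',cv2.resize(im[110:165,245:310],None,fx=9,fy=9,interpolation=cv2.INTER_CUBIC))
cv2.imwrite('pics/sideclip.png',cv2.resize(im[250:285,235:280],None,fx=12,fy=12,interpolation=cv2.INTER_CUBIC))
for n,lo,hi in [('orange',(3,150,120),(17,255,255)),('yellow',(18,120,120),(35,255,255)),('steel',(0,0,140),(180,60,255))]:
    m=mask(im,lo,hi,(238,255,275,282)); r=cen(m); print(n,r,onz(s,r[0],r[1],.02 if n=='orange' else .006))
E
```

```text
pulley (np.float64(226.16071428571428), np.float64(226.94642857142858), 112, (np.int64(216), np.int64(236), np.int64(217), np.int64(237))) [0.45598425 0.17010388 0.02      ]
[0.45646523 0.17012721 0.015     ]
orange (np.float64(146.68421052631578), np.float64(214.05263157894737), 19, (np.int64(142), np.int64(152), np.int64(209), np.int64(218))) [0.48678307 0.38199489 0.028     ]
yellow (np.float64(149.2093023255814), np.float64(209.67441860465115), 86, (np.int64(143), np.int64(155), np.int64(203), np.int64(217))) [0.50108159 0.38295668 0.006     ]
steel (np.float64(154.8840579710145), np.float64(199.47826086956522), 69, (np.int64(148), np.int64(162), np.int64(193), np.int64(207))) [0.52945728 0.36930343 0.006     ]
plate (np.float64(393.9819397993311), np.float64(219.98528428093647), 1495, (np.int64(377), np.int64(411), np.int64(197), np.int64(243)))
((393.90386962890625, 220.0192413330078), (34.246910095214844, 45.424720764160156), 2.726310968399048)
[[ 0.4227 -0.2299  0.012 ]
 [ 0.5453 -0.2416  0.012 ]
 [ 0.5422 -0.3345  0.012 ]
 [ 0.4197 -0.3207  0.012 ]] [ 0.48248911 -0.28167549  0.012     ]
pulley side (np.float64(279.0470588235294), np.float64(218.45882352941177), 255, (np.int64(270), np.int64(288), np.int64(210), np.int64(227))) [0.45605774 0.17466427 0.012     ]
orange (np.float64(265.258064516129), np.float64(269.33870967741933), 62, (np.int64(260), np.int64(270), np.int64(263), np.int64(274))) [0.48625659 0.39281106 0.02      ]
yellow (np.float64(260.11267605633805), np.float64(267.9718309859155), 71, (np.int64(253), np.int64(269), np.int64(264), np.int64(272))) [0.50120117 0.37701707 0.006     ]
steel (np.float64(250.25925925925927), np.float64(266.35185185185185), 54, (np.int64(244), np.int64(258), np.int64(262), np.int64(271))) [0.52901656 0.37358536 0.006     ]
```

```bash
cat >> h.py <<'E'
from scipy.spatial.transform import Rotation as Ro
def go(p,yaw=None):
    """p: TCP target; yaw: heading (deg) of tool -x axis in world. prints slide total (units) and twist (units), twist first applied or slide first"""
    s=arm.get_state(); q=s['orientation']; R=Ro.from_quat([q[1],q[2],q[3],q[0]]).as_matrix()
    d=R.T@(np.array(p)-s['tcp_pos']); h=np.degrees(np.arctan2(-R[1,0],-R[0,0]))
    print('t %.1f tcp'%s['time'],s['tcp_pos'].round(4),'head %.2f'%h,'tilt',R[:,2].round(4),'F',s['force'].round(2),'T',s['torque'].round(3),'w %.3f'%s['gripper_width'],'j',s['joints'].round(2))
    print('slide',(d/.75).round(4),'mm',(d*1000).round(1),'rows',np.linalg.norm(d)/.05)
    if yaw is not None:
        t=-(yaw-h); t=(t+180)%360-180; print('twist total',round(t/180,4),'rows',abs(t)/8.59)
        Rn=R@Ro.from_euler('z',t,degrees=True).as_matrix(); dn=Rn.T@(np.array(p)-s['tcp_pos']); print('slide after twist',(dn/.75).round(4))
E
python3 - <<'E'
from h import *
go([.45,-.29,.23])
E
```

```text
t 1.6 tcp [ 0.2147 -0.5603  0.2312] head 20.96 tilt [-0.e+00  1.e-04 -1.e+00] F [ 0.12 -0.73 -0.14] T [ 0.012 -0.008  0.007] w 0.998 j [-0.87  0.04  0.08 -0.   -1.62 -0.33]
slide [-0.4219  0.2243  0.0017] mm [-316.4  168.2    1.3] rows 7.167396730242879
```

View pics/plate.png

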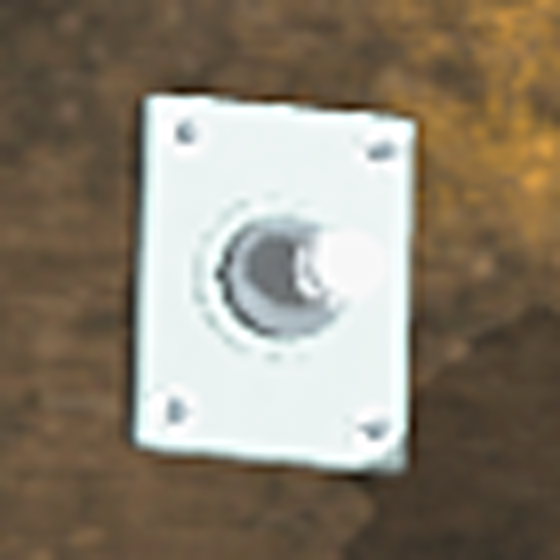

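View pics/clip.png

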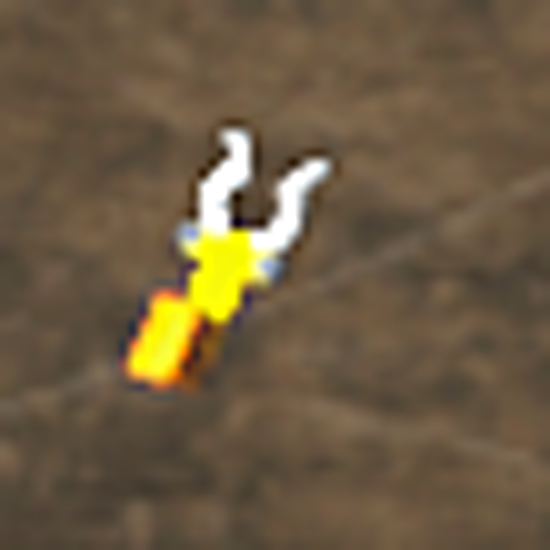

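View pics/sideclip.png

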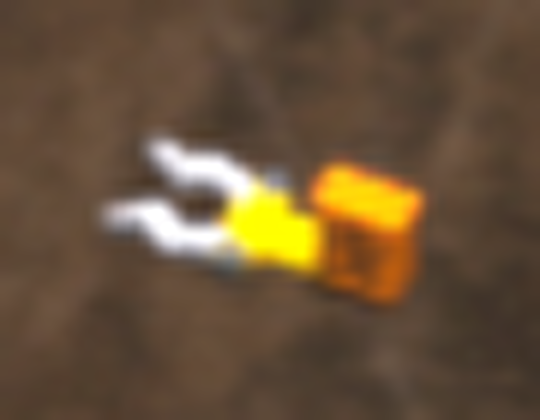

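The plate crop shows the whole plate with the white spindle leaning outward by perspective, its base near full px (395,219). The clip's mouth points up and to the right in the top image. Next I'll look at the plate with the wrist camera.

```bash
python3 -m crank '{"slide":[[-0.05,0.028,0],[-0.05,0.028,0],[-0.05,0.028,0],[-0.05,0.028,0],[-0.05,0.028,0]],"twist":[0,0,0,0,0],"gripper":[-1,-1,-1,-1,-1]}' 
python3 -m crank '{"slide":[[-0.05,0.028,0],[-0.05,0.028,0],[-0.05,0.02,0],[-0.02,0.01,0],[0,0,0]],"twist":[0,0,0,0,0],"gripper":[-1,-1,-1,-1,-1]}' 
python3 - <<'E'
from h import *
go([.45,-.29,.23])
c=snap('wrist','w1.png'); print(np.round(c['world_from_camera'],4).tolist())
print(arm.find_in('wrist','plate')[:2])
E
```

```text
time: 2.1
tcp_pos: [0.353, -0.3937, 0.2315]
orientation: [0.0, -0.182, 0.983, -0.0]
force: [1.5, -1.0, 0.7]
gripper_width: 0.998
time: 2.6
tcp_pos: [0.4492, -0.2878, 0.2309]
orientation: [-0.0, -0.183, 0.983, 0.0]
force: [-1.0, 0.3, -0.2]
gripper_width: 1.0
t 2.6 tcp [ 0.4492 -0.2878  0.2309] head 21.13 tilt [-6.e-04  4.e-04 -1.e+00] F [-0.98  0.28 -0.2 ] T [ 0.012  0.005 -0.014] w 1.000 j [-0.19 -0.14 -0.09 -0.   -1.62 -1.01]
slide [ 0.0001 -0.003   0.0012] mm [ 0.1 -2.3  0.9] rows 0.049305976574960435
[[-0.3604, 0.8882, 0.285, 0.3758], [0.9328, 0.3428, 0.1113, -0.3172], [0.0012, 0.3059, -0.9521, 0.3726], [0.0, 0.0, 0.0, 1.0]]
[{'extent': [258.6, 180.2, 115.3, 121.5], 'confidence': 0.89}]
```

View pics/w1.png

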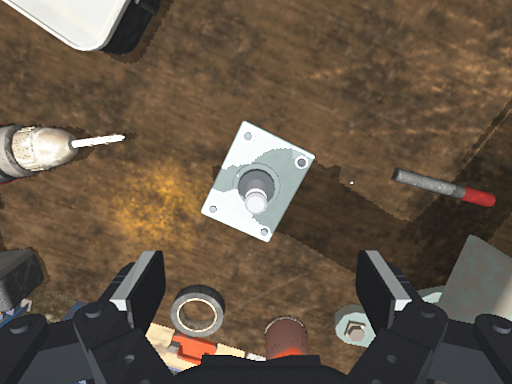

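Wrist view: the plate corners are near (243,122), (314,157), (270,241) and (203,213), with the boss around (257,184) and the spindle top at (256,202). The marker and the vise are at the right.

```bash
python3 - <<'E'
from h import *
c=arm.camera('wrist'); im=c['color']
cv2.imwrite('pics/w1z.png',cv2.resize(im[115:250,195:325],None,fx=4.4,fy=4.4,interpolation=cv2.INTER_CUBIC))
P=np.array([onz(c,*q,.012) for q in [(243,122),(314,157),(270,241),(203,213)]]); print(P.round(4),P.mean(0))
print([np.linalg.norm(P[i]-P[(i+1)%4]).round(4) for i in range(4)])
for p in [P.mean(0)]:
    for z in (.012,.024,.065,.079): print(z,proj(c,[p[0],p[1],z]).round(1), (331*.021/(c['world_from_camera'][2][3]-z)).round(1))
E
```

```text
[[ 0.4184 -0.3212  0.012 ]
 [ 0.4262 -0.2344  0.012 ]
 [ 0.5397 -0.2422  0.012 ]
 [ 0.534  -0.3289  0.012 ]] [ 0.47957539 -0.28167646  0.012     ]
[np.float64(0.0871), np.float64(0.1138), np.float64(0.0868), np.float64(0.1159)]
0.012 [257.1 185.3] 19.3
0.024 [257.1 188.5] 19.9
0.065 [256.7 201.1] 22.6
0.079 [256.6 206.2] 23.6
```

View pics/w1z.png

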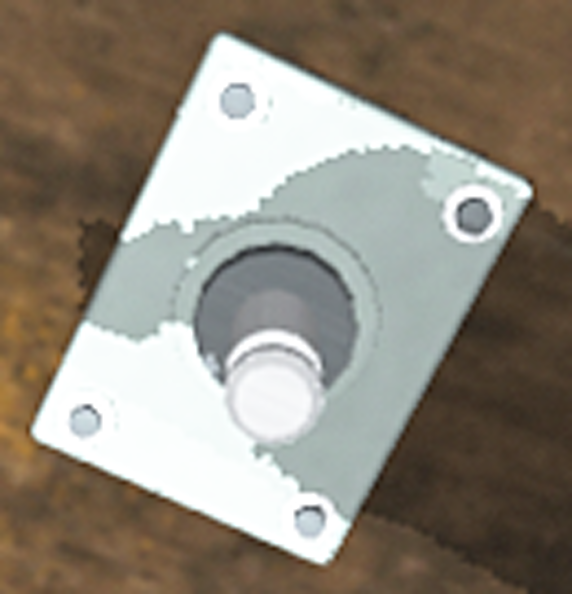

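```bash
python3 - <<'E'
from h import *
c=arm.camera('wrist')
z=lambda u,v:(195+(u+.5)/4.4-.5,115+(v+.5)/4.4-.5)
P=np.array([onz(c,*z(*q),.012) for q in [(221,34),(531,190),(327,563),(34,434)]]); print(P.round(4),P.mean(0))
print([np.linalg.norm(P[i]-P[(i+1)%4]).round(4) for i in range(4)])
print('boss',onz(c,*z(277.5,326),.024)); 
for h in (.065,.072,.079): print('top',h,onz(c,*z(274,399),h))
h=[(238,100),(475,214),(311,520),(85,420)]; H=np.array([onz(c,*z(*q),.012) for q in h]);print('holes',H.round(4),H.mean(0))
E
```

```text
[[ 0.4178 -0.3196  0.012 ]
 [ 0.4263 -0.2331  0.012 ]
 [ 0.542  -0.2431  0.012 ]
 [ 0.5344 -0.33    0.012 ]] [ 0.48010036 -0.281461    0.012     ]
[np.float64(0.087), np.float64(0.1161), np.float64(0.0872), np.float64(0.117)]
boss [ 0.47930196 -0.28139258  0.024     ]
top 0.065 [ 0.48338983 -0.28039775  0.065     ]
top 0.072 [ 0.48090479 -0.28127335  0.072     ]
top 0.079 [ 0.47841976 -0.28214894  0.079     ]
holes [[ 0.4314 -0.3101  0.012 ]
 [ 0.4371 -0.2439  0.012 ]
 [ 0.5314 -0.2519  0.012 ]
 [ 0.5257 -0.3186  0.012 ]] [ 0.48141573 -0.28112184  0.012     ]
```

```bash
python3 -m crank '{"slide":[[0,0,-0.06],[0,0.03,-0.05],[0.02,0.055,-0.02],[0.02,0.055,0],[0.02,0.055,0]],"twist":[0,0,0,0,0],"gripper":[-1,-1,-1,-1,-1]}' 
python3 -m crank '{"slide":[[0.02,0.055,0],[0.02,0.055,0],[0.02,0.055,0],[0.02,0.055,0],[0.02,0.055,0]],"twist":[0,0,0,0,0],"gripper":[-1,-1,-1,-1,-1]}' 
python3 - <<'E'
from h import *
go([.425,.164,.23],21)
E
```

```text
time: 3.3
tcp_pos: [0.3522, -0.1691, 0.3292]
orientation: [0.0, -0.18, 0.984, -0.0]
force: [-0.0, 1.5, 0.4]
gripper_width: 1.001
time: 3.8
tcp_pos: [0.2318, -0.0264, 0.3305]
orientation: [0.001, -0.18, 0.984, 0.001]
force: [0.6, 1.7, 0.5]
gripper_width: 0.997
t 3.8 tcp [ 0.2318 -0.0264  0.3305] head 20.80 tilt [ 0.0017  0.0021 -1.    ] F [0.55 1.69 0.52] T [ 0.193 -0.042 -0.029] w 0.997 j [ 0.89 -0.99 -0.41 -0.   -2.15 -2.1 ]
slide [-0.3306  0.1456  0.135 ] mm [-247.9  109.2  101.3] rows 5.784683813733383
twist total -0.0011 rows 0.023633299385210062
slide after twist [-0.3311  0.1445  0.135 ]
```

```bash
python3 -m crank '{"slide":[[-0.05,0.02,0],[-0.06,0.025,0],[-0.06,0.025,0],[-0.06,0.025,0.01],[-0.05,0.025,0.03]],"twist":[0,0,0,0,0],"gripper":[-1,-1,-1,-1,-1]}' 
python3 -m crank '{"slide":[[-0.04,0.02,0.045],[-0.01,0.005,0.05],[0,0,0],[0,0,0]],"twist":[0,0,0,0],"gripper":[-1,-1,-1,-1]}' 
python3 - <<'E'
from h import *
go([.425,.164,.23],21)
c=snap('wrist','w2.png'); print(arm.find_in('wrist','pulley')[:2])
m=mask(c['color'],(95,120,80),(115,255,255),(100,80,400,330)); r=cen(m); print(r); print(onz(c,r[0],r[1],.015))
E
```

```text
time: 4.3
tcp_pos: [0.3992, 0.134, 0.3014]
orientation: [0.002, -0.181, 0.983, 0.001]
force: [0.1, 0.7, 1.3]
gripper_width: 1.001
time: 4.7
tcp_pos: [0.4255, 0.1631, 0.2304]
orientation: [0.0, -0.181, 0.983, -0.001]
force: [-0.8, 0.4, 0.8]
gripper_width: 1.001
t 4.7 tcp [0.4255 0.1631 0.2304] head 20.88 tilt [ 8.e-04 -9.e-04 -1.e+00] F [-0.8   0.39  0.84] T [ 0.02   0.037 -0.035] w 1.001 j [ 0.81 -0.35 -0.27  0.   -1.66 -2.02]
slide [0.0002 0.0014 0.0005] mm [0.1 1.1 0.4] rows 0.022813065311198606
twist total -0.0007 rows 0.014221182229864165
slide after twist [0.0002 0.0014 0.0005]
[{'extent': [260.4, 183.4, 46.5, 54.4], 'confidence': 0.77}]
(np.float64(258.6230333543109), np.float64(183.16677155443676), 1589, (np.int64(234), np.int64(282), np.int64(159), np.int64(208)))
[0.4533001  0.17096521 0.015     ]
```

View pics/w2.png

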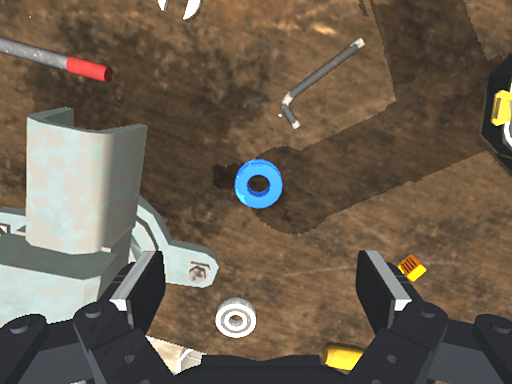

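Wrist view: the blue pulley is centred at (258,184). The vise at the left stays clear of the gripper by about 40 mm, and the clip's orange tab shows at (411,266).

```bash
python3 - <<'E'
from h import *
c=arm.camera('wrist');im=c['color']
cv2.imwrite('pics/w2z.png',cv2.resize(im[150:220,220:300],None,fx=8,fy=8,interpolation=cv2.INTER_CUBIC))
th=np.linspace(0,2*np.pi,361)
def ring(p,r,z): return np.array([proj(c,[p[0]+r*np.cos(t),p[1]+r*np.sin(t),z]) for t in th])
for p in [(.4533,.171),(.455,.171),(.4515,.171)]:
    A=np.vstack([ring(p,.027,.02),ring(p,.027,0)]);print(p,'sil',A.min(0),A.max(0)); b=ring(p,.013,.02); print(' bore',b.min(0),b.max(0))
E
```

```text
(0.4533, 0.171) sil [233.61342528 154.99441399] [281.96384123 205.15957709]
 bore [246.15327898 171.29710648] [269.42858853 193.56390555]
(0.455, 0.171) sil [233.10615305 156.35059935] [281.39246977 206.4584455 ]
 bore [245.62963689 172.68562383] [268.87410521 194.89313648]
(0.4515, 0.171) sil [234.15199854 153.55461826] [282.57048539 203.78061035]
 bore [246.7092471  169.82282793] [270.0173014  192.15265984]
```

View pics/w2z.png

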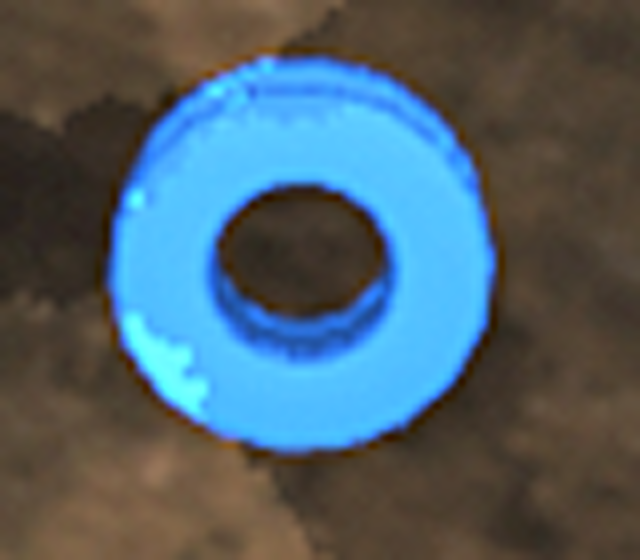

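```bash
python3 - <<'E'
from h import *
go([.4548,.171,.0])
E
```

```text
t 4.8 tcp [0.4259 0.164  0.2325] head 20.91 tilt [ 0.0043  0.0031 -1.    ] F [ 0.17  0.29 -0.28] T [-0.013  0.017 -0.014] w 1.003 j [ 0.81 -0.36 -0.26  0.   -1.66 -2.02]
slide [-0.0378 -0.0055  0.3102] mm [-28.4  -4.1 232.6] rows 4.687887162898978
```

```bash
python3 -m crank '{"slide":[[-0.038,-0.005,0.03],[0,0,0.06],[0,0,0.06],[0,0,0.06],[0,0,0.04]],"twist":[0,0,0,0,0],"gripper":[-1,-1,-1,-1,-1]}' 
python3 -m crank '{"slide":[[0,0,0.03],[0,0,0],[0,0,0]],"twist":[0,0,0],"gripper":[-1,-1,-1]}' 
python3 - <<'E'
from h import *
go([.4548,.171,.0])
snap('wrist','w3.png')
E
```

```text
time: 5.35
tcp_pos: [0.4528, 0.1708, 0.0407]
orientation: [0.0, -0.182, 0.983, 0.0]
force: [0.9, 0.2, 0.2]
gripper_width: 0.999
time: 5.65
tcp_pos: [0.4542, 0.1715, 0.0215]
orientation: [0.001, -0.182, 0.983, 0.0]
force: [0.3, 0.6, 0.3]
gripper_width: 1.001
t 5.7 tcp [0.4542 0.1715 0.0215] head 20.97 tilt [ 0.0026  0.0013 -1.    ] F [0.3  0.57 0.3 ] T [-0.018 -0.024  0.009] w 1.001 j [ 0.78 -0.2  -0.53  0.   -1.24 -1.98]
slide [-0.0004 -0.001   0.0287] mm [-0.3 -0.7 21.5] rows 0.4306947763349074
```

View pics/w3.png

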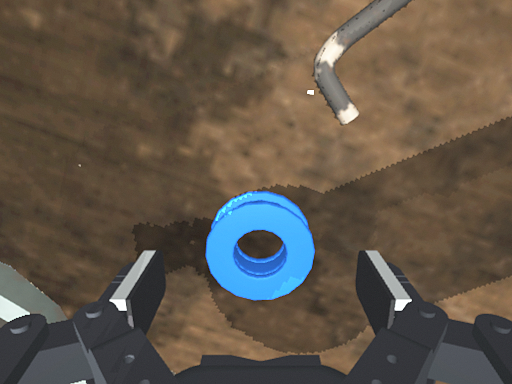

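The pulley at (260,246) is centred between the pads at 164 and 358. Next I'll descend and close.

```bash
python3 -m crank '{"slide":[[0,0,0.015],[0,0,0.015],[0,0,0],[0,0,0],[0,0,0]],"twist":[0,0,0,0,0],"gripper":[-1,-1,0.2,0.4,0.6]}' 30
python3 -m crank '{"slide":[[0,0,0],[0,0,0],[0,0,0],[0,0,0]],"twist":[0,0,0,0],"gripper":[1,1,1,1]}' 30
python3 - <<'E'
from h import *
go([.4548,.171,.0])
snap('wrist','w4.png')
E
```

```text
time: 6.2
tcp_pos: [0.4535, 0.1712, -0.0028]
orientation: [0.0, -0.182, 0.983, -0.0]
force: [-1.3, -0.1, -0.4]
gripper_width: 0.629
time: 6.6
tcp_pos: [0.4534, 0.1713, -0.003]
orientation: [0.0, -0.182, 0.983, 0.0]
force: [0.6, 0.8, 2.3]
gripper_width: 0.627
t 6.6 tcp [ 0.4534  0.1713 -0.003 ] head 20.96 tilt [ 5.e-04  5.e-04 -1.e+00] F [0.61 0.82 2.29] T [ 0.075  0.047 -0.006] w 0.627 j [ 0.78 -0.17 -0.55  0.   -1.19 -1.98]
slide [-0.0016 -0.001  -0.004 ] mm [-1.2 -0.7 -3. ] rows 0.0661537645767545
```

View pics/w4.png

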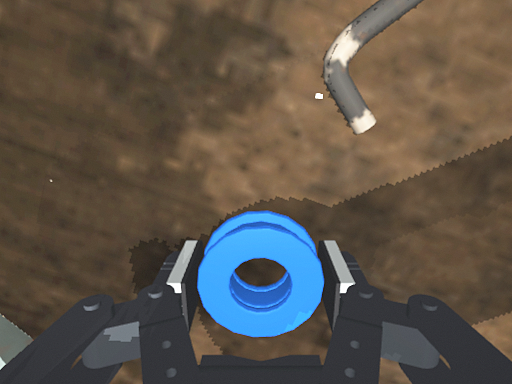

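Gripped: the opening of 0.627 is about 53.3 mm. Next I'll lift it and measure the bore relative to the TCP.

```bash
python3 -m crank '{"slide":[[0,0,-0.02],[0,0,-0.05],[0,0,-0.06],[0,0,-0.06],[0,0,-0.06]],"twist":[0,0,0,0,0],"gripper":[1,1,1,1,1]}' 
python3 -m crank '{"slide":[[0,0,-0.06],[0,0,-0.06],[0,0,-0.03],[0,0,0]],"twist":[0,0,0,0],"gripper":[1,1,1,1]}' 
python3 - <<'E'
from h import *
go([.4548,.171,.3])
c=snap('wrist','w5.png'); im=c['color']
cv2.imwrite('pics/w5z.png',cv2.resize(im[190:350,180:345],None,fx=3.6,fy=3.6,interpolation=cv2.INTER_CUBIC))
E
```

```text
time: 7.15
tcp_pos: [0.4528, 0.1708, 0.1857]
orientation: [-0.0, -0.182, 0.983, 0.0]
force: [0.6, 0.6, 0.2]
gripper_width: 0.629
time: 7.55
tcp_pos: [0.4541, 0.1713, 0.3006]
orientation: [0.003, -0.182, 0.983, 0.001]
force: [0.4, 0.7, -0.7]
gripper_width: 0.624
t 7.5 tcp [0.4541 0.1713 0.3006] head 20.94 tilt [ 0.005   0.0035 -1.    ] F [ 0.42  0.75 -0.66] T [ 0.043  0.012 -0.014] w 0.624 j [ 0.78 -0.25 -0.06  0.   -1.76 -1.98]
slide [-0.0007 -0.0007  0.0009] mm [-0.6 -0.6  0.6] rows 0.02041611561658001
```

View pics/w5z.png

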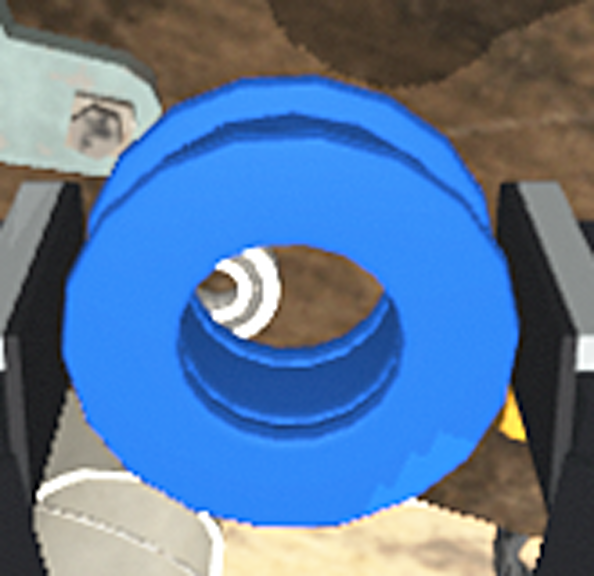

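```bash
python3 - <<'E'
from h import *
c=arm.camera('wrist'); s=arm.get_state()
T=np.array(c['world_from_camera']); q=s['orientation']; R=Ro.from_quat([q[1],q[2],q[3],q[0]]).as_matrix()
print('cam in tool',(R.T@(T[:3,3]-s['tcp_pos'])).round(4))
th=np.linspace(0,2*np.pi,361)
def P(dx,dy,dz,r): return np.array([proj(c,s['tcp_pos']+R@np.array([dx+r*np.cos(t),dy+r*np.sin(t),dz])) for t in th])
Z=lambda A:((A-np.array([180,190])+.5)*3.6-.5)
print('meas top u65-518 vmax525; bore u180-402 v243-438')
for dz in (-.021,-.023,-.025):
  for dx in (-.003,-.002,-.001,0,.001):
    a=Z(P(dx,0,dz,.027));b=Z(P(dx,0,dz,.013)); print(dz,dx,a.min(0).round(),a.max(0).round(),b.min(0).round(),b.max(0).round())
E
```

```text
cam in tool [ 0.0791 -0.0009 -0.1432]
meas top u65-518 vmax525; bore u180-402 v243-438
-0.021 -0.003 [ 69. 129.] [524. 523.] [187. 240.] [406. 429.]
-0.021 -0.002 [ 68. 121.] [525. 516.] [187. 233.] [406. 423.]
-0.021 -0.001 [ 68. 113.] [525. 510.] [186. 225.] [406. 416.]
-0.021 0 [ 67. 104.] [526. 503.] [186. 217.] [407. 409.]
-0.021 0.001 [67. 96.] [526. 497.] [186. 209.] [407. 402.]
-0.023 -0.003 [ 66. 137.] [527. 535.] [186. 249.] [407. 440.]
-0.023 -0.002 [ 65. 128.] [528. 528.] [185. 241.] [408. 433.]
-0.023 -0.001 [ 65. 120.] [528. 521.] [185. 234.] [408. 426.]
-0.023 0 [ 64. 112.] [529. 515.] [185. 226.] [408. 419.]
-0.023 0.001 [ 64. 103.] [529. 508.] [185. 218.] [409. 412.]
-0.025 -0.003 [ 63. 144.] [531. 547.] [184. 258.] [409. 451.]
-0.025 -0.002 [ 62. 136.] [531. 540.] [184. 250.] [409. 444.]
-0.025 -0.001 [ 62. 128.] [532. 533.] [184. 243.] [410. 437.]
-0.025 0 [ 61. 119.] [532. 527.] [183. 235.] [410. 430.]
-0.025 0.001 [ 61. 111.] [533. 520.] [183. 227.] [410. 423.]
```

The top face agrees best with the pulley centre about 2 mm ahead of the TCP. Next I'll carry it at z=0.30 over the vise.

```bash
python3 -m crank '{"slide":[[0.01,-0.03,0],[0.0184,-0.0576,0],[0.0184,-0.0576,0],[0.0184,-0.0576,0],[0.0184,-0.0576,0]],"twist":[0,0,0,0,0],"gripper":[1,1,1,1,1]}' 
python3 -m crank '{"slide":[[0.0184,-0.0576,0],[0.0184,-0.0576,0],[0.0184,-0.0576,0],[0.0184,-0.0576,0],[0.0184,-0.0576,0]],"twist":[0,0,0,0,0],"gripper":[1,1,1,1,1]}' 
python3 -m crank '{"slide":[[0.0,-0.02,0.05],[0.0,0,0.06],[0,0,0.03],[0,0,0]],"twist":[0,0,0,0],"gripper":[1,1,1,1]}' 
python3 - <<'E'
from h import *
go([.478,-.2815,.1],21)
c=snap('wrist','w6.png'); im=c['color']
cv2.imwrite('pics/w6z.png',cv2.resize(im[170:350,170:355],None,fx=3.2,fy=3.2,interpolation=cv2.INTER_CUBIC))
E
```

```text
time: 8.15
tcp_pos: [0.4637, -0.0354, 0.2948]
orientation: [-0.001, -0.182, 0.983, 0.0]
force: [0.0, -0.1, -0.6]
gripper_width: 0.628
time: 8.65
tcp_pos: [0.4766, -0.2618, 0.2946]
orientation: [-0.001, -0.182, 0.983, 0.001]
force: [1.0, 0.3, -0.3]
gripper_width: 0.625
time: 9.05
tcp_pos: [0.4801, -0.2733, 0.1852]
orientation: [-0.005, -0.182, 0.983, 0.003]
force: [-0.3, -0.5, -0.3]
gripper_width: 0.633
t 9.1 tcp [ 0.4801 -0.2733  0.1852] head 20.93 tilt [-0.01    0.0037 -0.9999] F [-0.32 -0.5  -0.31] T [ 0.021  0.021 -0.026] w 0.633 j [-0.16 -0.08 -0.11 -0.   -1.54 -1.05]
slide [ 0.0057 -0.01    0.1136] mm [ 4.2 -7.5 85.2] rows 1.7126106528916822
twist total -0.0004 rows 0.008268421975757799
slide after twist [ 0.0057 -0.01    0.1136]
```

View pics/w6z.png

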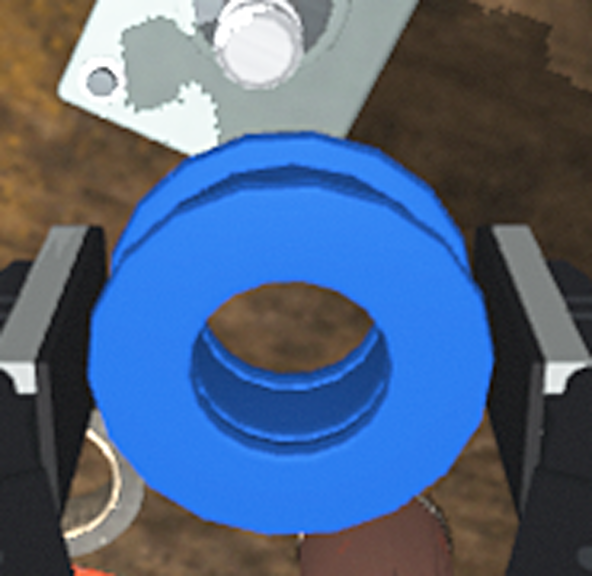

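Crop: the pulley is held, with the spindle top at crop (258,45) ahead of it. The oil can is far forward, at the bottom. Next I'll align and go down to just above the spindle.

```bash
python3 -m crank '{"slide":[[0.006,-0.01,0.04],[0,0,0.05],[0,0,0.02],[0,0,0],[0,0,0]],"twist":[0,0,0,0,0],"gripper":[1,1,1,1,1]}' 
python3 - <<'E'
from h import *
go([.478,-.2815,.09],21)
c=snap('wrist','w7.png'); im=c['color']
cv2.imwrite('pics/w7z.png',cv2.resize(im[170:350,170:355],None,fx=3.2,fy=3.2,interpolation=cv2.INTER_CUBIC))
c=snap('side','s7.png'); im=c['color']
cv2.imwrite('pics/s7z.png',cv2.resize(im[90:170,240:340],None,fx=6,fy=6,interpolation=cv2.INTER_CUBIC))
E
```

```text
time: 9.6
tcp_pos: [0.4821, -0.2832, 0.1115]
orientation: [0.001, -0.182, 0.983, -0.001]
force: [-0.2, -0.7, -0.2]
gripper_width: 0.628
t 9.6 tcp [ 0.4821 -0.2832  0.1115] head 21.00 tilt [ 0.0021 -0.0016 -1.    ] F [-0.21 -0.65 -0.25] T [-0.037 -0.005 -0.016] w 0.628 j [-0.17 -0.05 -0.23  0.   -1.39 -1.03]
slide [0.0043 0.0041 0.0287] mm [ 3.2  3.1 21.5] rows 0.4389725021284475
twist total -0.0 rows 0.000498964540045349
slide after twist [0.0043 0.0041 0.0287]
```

View pics/w7z.png

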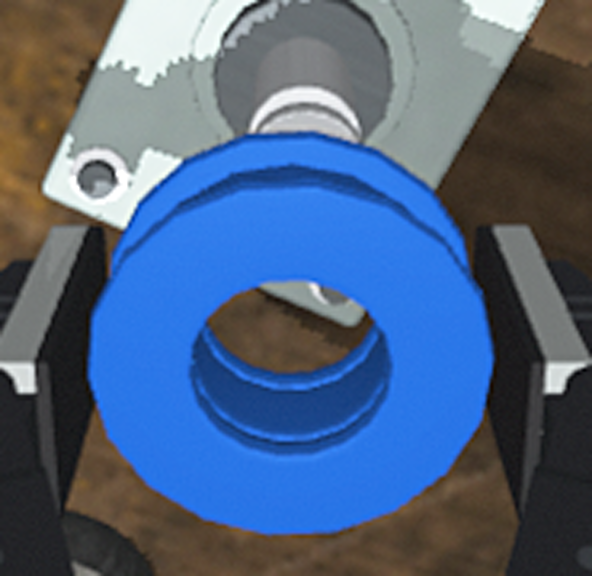

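View pics/s7z.png

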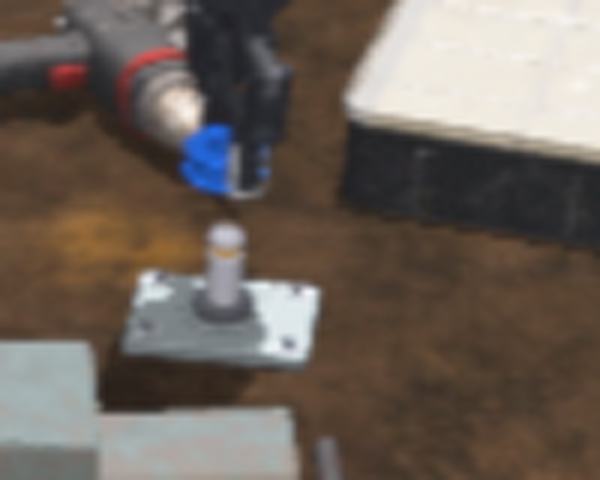

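```bash
python3 -m crank '{"slide":[[0.0043,0.004,0.02],[0,0,0.016],[0,0,0],[0,0,0]],"twist":[0,0,0,0],"gripper":[1,1,1,1]}' 
python3 - <<'E'
from h import *
P=[]
for i in range(3):
    c=snap('wrist','w8.png'); go([.478,-.2815,.08],21)
im=c['color']
cv2.imwrite('pics/w8z.png',cv2.resize(im[170:350,170:355],None,fx=3.2,fy=3.2,interpolation=cv2.INTER_CUBIC))
E
```

```text
time: 10.1
tcp_pos: [0.4773, -0.2813, 0.0827]
orientation: [-0.0, -0.182, 0.983, -0.0]
force: [-0.1, 0.6, -0.7]
gripper_width: 0.63
t 10.2 tcp [ 0.4775 -0.2814  0.083 ] head 20.97 tilt [ 7.e-04 -6.e-04 -1.e+00] F [ 0.09  0.69 -0.27] T [0.027 0.055 0.006] w 0.628 j [-0.17 -0.05 -0.27  0.   -1.34 -1.04]
slide [-0.0005 -0.0004  0.004 ] mm [-0.4 -0.3  3. ] rows 0.060895273092368564
twist total -0.0002 rows 0.004022964390758359
slide after twist [-0.0005 -0.0004  0.004 ]
t 10.2 tcp [ 0.4776 -0.2814  0.0831] head 20.96 tilt [ 1.e-03 -6.e-04 -1.e+00] F [-0.45 -0.64 -0.05] T [-0.024 -0.032  0.067] w 0.629 j [-0.17 -0.05 -0.27  0.   -1.34 -1.04]
slide [-0.0005 -0.0004  0.0041] mm [-0.3 -0.3  3.1] rows 0.06276625846498007
twist total -0.0002 rows 0.0041726285284055835
slide after twist [-0.0005 -0.0004  0.0041]
t 10.2 tcp [ 0.4776 -0.2813  0.0831] head 20.96 tilt [ 1.1e-03 -5.0e-04 -1.0e+00] F [-0.88  0.53 -0.9 ] T [ 0.022 -0.017  0.027] w 0.627 j [-0.17 -0.05 -0.27  0.   -1.34 -1.04]
slide [-0.0004 -0.0004  0.0041] mm [-0.3 -0.3  3.1] rows 0.06172256724534178
twist total -0.0002 rows 0.00418014084560411
slide after twist [-0.0004 -0.0004  0.0041]
```

View pics/w8z.png

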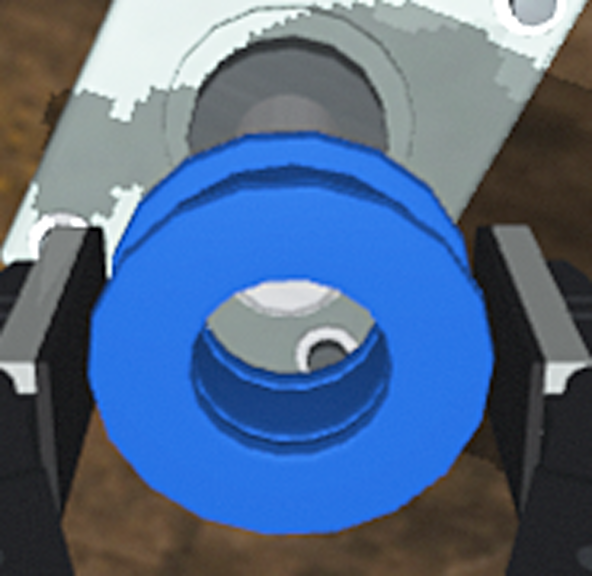

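Crop: the spindle top shows through the bore, its forward edge at (287,316), and it is laterally centred (boss 190–387 against bore 192–392).

```bash
python3 - <<'E'
from h import *
c=arm.camera('wrist')
hd=np.array([np.cos(np.radians(21)),np.sin(np.radians(21))])
Z=lambda A:((A-np.array([170,170])+.5)*3.2-.5).round(1)
tcp=np.array([.4776,-.2813])
for f in (0,.001,.002,.003,.004):
    a=tcp+hd*f
    print(f,'spindle fwd edge',[ (z,Z(proj(c,[*(a+hd*r),z]))[1]) for z,r in ((.072,.011),(.074,.0085),(.077,.0085))],'boss near edge',Z(proj(c,[*(a-hd*.021),.024])),'pulley top v', Z(proj(c,[*(a+hd*.013),.106])),Z(proj(c,[*(a-hd*.013),.106])),Z(proj(c,[*(a+hd*.027),.106])))
E
```

```text
0 spindle fwd edge [(0.072, np.float64(301.7)), (0.074, np.float64(294.4)), (0.077, np.float64(304.2))] boss near edge [293.2  31.3] pulley top v [294.9 448. ] [295.1 274.4] [294.8 533.6]
0.001 spindle fwd edge [(0.072, np.float64(307.1)), (0.074, np.float64(299.9)), (0.077, np.float64(309.8))] boss near edge [293.1  36.2] pulley top v [294.9 454.3] [295.1 281.5] [294.8 539.5]
0.002 spindle fwd edge [(0.072, np.float64(312.4)), (0.074, np.float64(305.4)), (0.077, np.float64(315.3))] boss near edge [293.1  41. ] pulley top v [294.9 460.6] [295.1 288.5] [294.8 545.4]
0.003 spindle fwd edge [(0.072, np.float64(317.8)), (0.074, np.float64(310.8)), (0.077, np.float64(320.9))] boss near edge [293.1  45.9] pulley top v [294.9 466.8] [295.1 295.5] [294.8 551.3]
0.004 spindle fwd edge [(0.072, np.float64(323.1)), (0.074, np.float64(316.3)), (0.077, np.float64(326.4))] boss near edge [293.1  50.7] pulley top v [294.9 473. ] [295.1 302.5] [294.8 557.2]
```

```bash
python3 -m crank '{"slide":[[-0.001,-0.0005,0.005],[0,0,0.004],[0,0,0.004],[0,0,0.004],[0,0,0]],"twist":[0,0,0,0,0],"gripper":[1,1,1,1,1]}'
python3 -m crank '{"slide":[[0,0,0.004],[0,0,0.004],[0,0,0]],"twist":[0,0,0],"gripper":[1,1,1]}'
```

```text
time: 10.8
tcp_pos: [0.4776, -0.2811, 0.0686]
orientation: [-0.001, -0.182, 0.983, 0.0]
force: [-0.3, 0.1, -0.5]
gripper_width: 0.629
time: 11.1
tcp_pos: [0.4776, -0.281, 0.0628]
orientation: [-0.0, -0.182, 0.983, 0.0]
force: [-0.1, -0.0, -0.8]
gripper_width: 0.631
```

No contact force, and the pulley is already below the spindle's top. I'll continue down.

```bash
python3 -m crank '{"slide":[[0,0,0.01],[0,0,0.01],[0,0,0.01],[0,0,0],[0,0,0]],"twist":[0,0,0,0,0],"gripper":[1,1,1,1,1]}'
python3 -m crank '{"slide":[[0,0,0.01],[0,0,0.008],[0,0,0.003],[0,0,0]],"twist":[0,0,0,0],"gripper":[1,1,1,1]}'
python3 - <<'E'
from h import *
go([.478,-.2815,.021],21)
c=snap('wrist','w9.png')
E
```

```text
time: 11.6
tcp_pos: [0.4777, -0.2812, 0.0406]
orientation: [-0.0, -0.182, 0.983, 0.0]
force: [-1.1, -0.1, -0.4]
gripper_width: 0.627
time: 12.0
tcp_pos: [0.4775, -0.2811, 0.0244]
orientation: [-0.001, -0.182, 0.983, 0.0]
force: [-0.7, -0.1, -0.7]
gripper_width: 0.63
t 12.0 tcp [ 0.4775 -0.2811  0.0244] head 20.96 tilt [-1.2e-03  4.0e-04 -1.0e+00] F [-0.72 -0.09 -0.69] T [0.003 0.013 0.009] w 0.630 j [-0.17 -0.   -0.34 -0.   -1.23 -1.04]
slide [-0.0004 -0.0008  0.0046] mm [-0.3 -0.6  3.4] rows 0.07014331592285555
twist total -0.0002 rows 0.004928637311617871
slide after twist [-0.0004 -0.0008  0.0046]
```

View pics/w9.png

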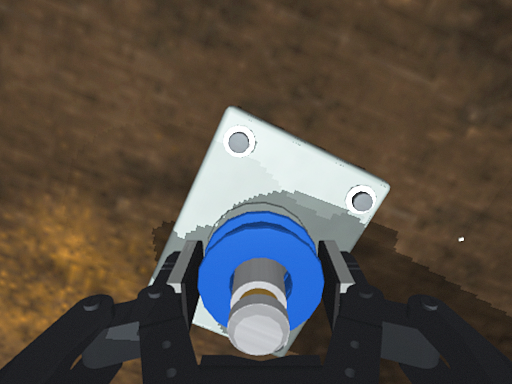

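The pulley is threaded on the spindle, with the brass groove visible at (260,297). Now the last few mm down to contact.

```bash
python3 -m crank '{"slide":[[0,0,0.002],[0,0,0.0015],[0,0,0]],"twist":[0,0,0],"gripper":[1,1,1]}'
python3 -m crank '{"slide":[[0,0,0.001],[0,0,0.001],[0,0,0]],"twist":[0,0,0],"gripper":[1,1,1]}'
```

```text
time: 12.35
tcp_pos: [0.4778, -0.2811, 0.0224]
orientation: [-0.0, -0.182, 0.983, 0.0]
force: [-0.4, 0.5, -0.1]
gripper_width: 0.627
time: 12.65
tcp_pos: [0.4779, -0.2812, 0.0211]
orientation: [0.0, -0.182, 0.983, 0.0]
force: [0.3, -0.3, -1.2]
gripper_width: 0.627
```

```bash
python3 -m crank '{"slide":[[0,0,0.001],[0,0,0.0005],[0,0,0]],"twist":[0,0,0],"gripper":[1,1,1]}'
```

```text
time: 12.95
tcp_pos: [0.4781, -0.2813, 0.021]
orientation: [0.0, -0.182, 0.983, -0.0]
force: [-2.6, 1.9, 5.4]
gripper_width: 0.629
```

Contact at 5.4 N: the pulley is seated. I'll release and lift.

```bash
python3 -m crank '{"slide":[[0,0,0],[0,0,0],[0,0,0],[0,0,0]],"twist":[0,0,0,0],"gripper":[0,-1,-1,-1]}'
python3 -m crank '{"slide":[[0,0,-0.02],[0,0,-0.05],[0,0,-0.06],[0,0,-0.06],[0,0,-0.06]],"twist":[0,0,0,0,0],"gripper":[-1,-1,-1,-1,-1]}'
python3 - <<'E'
from h import *
go([.425,.164,.23],21)
c=snap('wrist','w10.png')
E
```

```text
time: 13.35
tcp_pos: [0.4778, -0.2812, 0.0196]
orientation: [-0.0, -0.182, 0.983, 0.0]
force: [0.4, -0.0, -0.1]
gripper_width: 1.004
time: 13.85
tcp_pos: [0.4776, -0.2813, 0.2106]
orientation: [0.001, -0.182, 0.983, -0.0]
force: [1.0, 0.4, 0.9]
gripper_width: 0.999
t 13.8 tcp [ 0.4776 -0.2813  0.2106] head 20.96 tilt [ 1.1e-03 -6.0e-04 -1.0e+00] F [0.99 0.42 0.86] T [-0.023 -0.178 -0.059] w 0.999 j [-0.17 -0.08 -0.08  0.   -1.58 -1.04]
slide [-0.1469  0.5795 -0.0263] mm [-110.2  434.6  -19.7] rows 8.976225430553407
twist total -0.0002 rows 0.004632465787233247
slide after twist [-0.1473  0.5794 -0.0263]
```

View pics/w10.png

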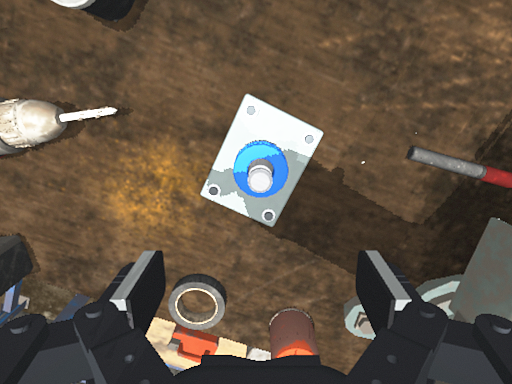

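The pulley sits centred on the boss around the spindle at (260,168). Next I'll go to the clip over the vise at z=0.30.

```bash
python3 -m crank '{"slide":[[0,0,-0.06],[-0.012,0.04,-0.05],[-0.0194,0.058,-0.01],[-0.0194,0.058,0],[-0.0194,0.058,0]],"twist":[0,0,0,0,0],"gripper":[-1,-1,-1,-1,-1]}'
python3 -m crank '{"slide":[[-0.0194,0.058,0],[-0.0194,0.058,0],[-0.0194,0.058,0],[-0.0194,0.058,0],[-0.0194,0.058,0]],"twist":[0,0,0,0,0],"gripper":[-1,-1,-1,-1,-1]}'
python3 -m crank '{"slide":[[-0.0194,0.058,0],[-0.0194,0.058,0],[-0.0194,0.058,0],[-0.0194,0.058,0],[-0.015,0.04,0]],"twist":[0,0,0,0,0],"gripper":[-1,-1,-1,-1,-1]}'
python3 - <<'E'
from h import *
go([.5,.38,.25],150)
E
```

```text
time: 14.4
tcp_pos: [0.4692, -0.1112, 0.2988]
orientation: [0.001, -0.181, 0.983, -0.0]
force: [1.1, 0.4, -0.8]
gripper_width: 1.002
time: 14.9
tcp_pos: [0.4592, 0.1183, 0.2987]
orientation: [0.001, -0.182, 0.983, 0.0]
force: [1.4, 0.8, 0.4]
gripper_width: 0.996
time: 15.4
tcp_pos: [0.451, 0.3344, 0.2979]
orientation: [0.0, -0.183, 0.983, 0.0]
force: [-0.1, -0.4, -0.5]
gripper_width: 1.003
t 15.4 tcp [0.451  0.3344 0.2979] head 21.05 tilt [ 2.e-04  5.e-04 -1.e+00] F [-0.14 -0.45 -0.46] T [-0.065 -0.049 -0.007] w 1.003 j [ 1.   -0.05  0.12 -0.   -1.74 -2.2 ]
slide [-0.0828  0.0332  0.0639] mm [-62.1  24.9  47.9] rows 1.6464885437511794
twist total -0.7164 rows 15.011813064535573
slide after twist [ 0.0263 -0.0853  0.0639]
```

```bash
python3 -m crank '{"slide":[[0,0,0],[0,0,0],[0,0,0],[0,0,0],[0,0,0]],"twist":[-0.04,-0.047,-0.047,-0.047,-0.047],"gripper":[-1,-1,-1,-1,-1]}'
python3 -m crank '{"slide":[[0,0,0],[0,0,0],[0,0,0],[0,0,0],[0,0,0]],"twist":[-0.047,-0.047,-0.047,-0.047,-0.047],"gripper":[-1,-1,-1,-1,-1]}'
python3 -m crank '{"slide":[[0,0,0],[0,0,0],[0,0,0],[0,0,0],[0,0,0]],"twist":[-0.047,-0.047,-0.047,-0.047,-0.047],"gripper":[-1,-1,-1,-1,-1]}'
python3 - <<'E'
from h import *
go([.53,.367,.23],150)
E
```

```text
time: 15.9
tcp_pos: [0.4517, 0.3319, 0.2983]
orientation: [0.0, -0.518, 0.856, 0.0]
force: [0.3, -0.1, 0.6]
gripper_width: 1.003
time: 16.4
tcp_pos: [0.4517, 0.3318, 0.2984]
orientation: [-0.0, 0.791, -0.611, 0.0]
force: [-0.9, 0.5, -0.8]
gripper_width: 1.002
time: 16.9
tcp_pos: [0.4517, 0.3318, 0.2984]
orientation: [-0.0, 0.959, -0.284, 0.0]
force: [0.2, -0.2, -0.5]
gripper_width: 0.997
t 16.9 tcp [0.4517 0.3318 0.2984] head 146.94 tilt [ 7.e-04  7.e-04 -1.e+00] F [ 0.19 -0.18 -0.47] T [ 0.02  -0.017 -0.008] w 0.997 j [ 0.99 -0.05  0.12  0.   -1.74  0.  ]
slide [ 0.0619 -0.0962  0.0913] mm [ 46.4 -72.2  68.5] rows 2.1951430609630203
twist total -0.017 rows 0.3557296783843063
slide after twist [ 0.0669 -0.0928  0.0913]
```

```bash
python3 -m crank '{"slide":[[0.022,-0.032,0.03],[0.022,-0.032,0.03],[0.018,-0.032,0.03],[0,0,0],[0,0,0]],"twist":[0,0,0,0,0],"gripper":[-1,-1,-1,-1,-1]}'
python3 - <<'E'
from h import *
go([.53,.367,.23],150)
c=snap('wrist','w11.png')
for t in ['clip','tab','mouth']: print(t,arm.find_in('wrist',t)[:2])
E
```

```text
time: 17.4
tcp_pos: [0.5304, 0.3662, 0.2295]
orientation: [0.001, 0.958, -0.288, -0.0]
force: [-0.1, 0.2, 0.5]
gripper_width: 0.999
t 17.4 tcp [0.5304 0.3662 0.2295] head 146.57 tilt [-8.0e-04 -1.7e-03 -1.0e+00] F [-0.06  0.18  0.46] T [ 0.026 -0.017 -0.008] w 0.999 j [ 0.91  0.16  0.21  0.   -1.62  0.07]
slide [-0.0011 -0.0007 -0.0007] mm [-0.8 -0.5 -0.6] rows 0.021637757298298664
twist total -0.0191 rows 0.39964184510655487
slide after twist [-0.001  -0.0007 -0.0007]
clip [{'extent': [260.2, 177.3, 31.2, 69.5], 'confidence': 0.81}]
tab [{'extent': [260.9, 177.2, 32.6, 65.8], 'confidence': 0.77}]
mouth [{'extent': [262.4, 182.8, 28.1, 60.9], 'confidence': 0.7}]
```

View pics/w11.png

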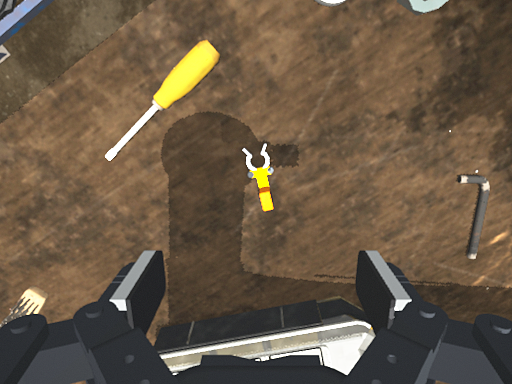

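```bash
python3 - <<'E'
from h import *
im=cv2.imread('pics/w11.png')
cv2.imwrite('pics/w11z.png',cv2.resize(im[140:215,220:300],None,fx=7.5,fy=7.5,interpolation=cv2.INTER_CUBIC))
E
```

```text
(no output)
```

View pics/w11z.png

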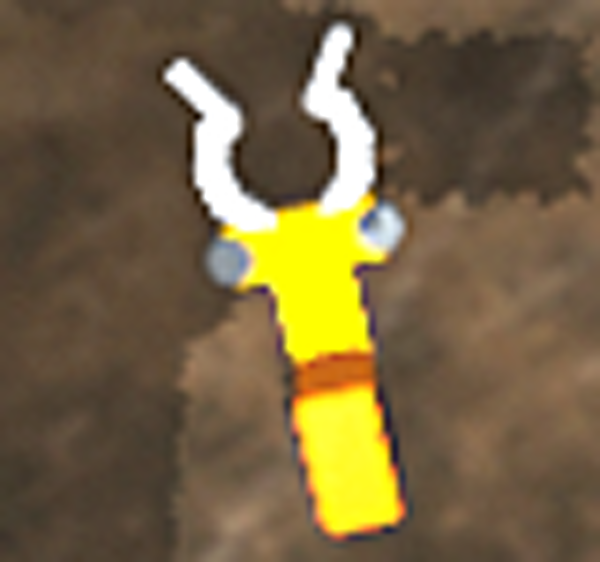

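The zoom shows the tab top centre at (350,461), the yoke pins at (230,262) and (382,228), and the jaw tips at (178,72) and (342,38).

```bash
python3 - <<'E'
from h import *
c=arm.camera('wrist')
z=lambda u,v:(220+(u+.5)/7.5-.5,140+(v+.5)/7.5-.5)
tab=onz(c,*z(350,461),.028); tips=(onz(c,*z(178,72),.004)+onz(c,*z(342,38),.004))/2; pins=(onz(c,*z(230,262),.007)+onz(c,*z(382,228),.007))/2; seat=onz(c,*z(288,162),.006)
print(tab,tips,pins,seat)
for a,b in ((tips,tab),(pins,tab),(tips,pins),(seat,tab)):
    d=a-b; print(np.linalg.norm(d[:2]),np.degrees(np.arctan2(d[1],d[0])))
E=[onz(c,*z(*q),.028) for q in [(293,402),(378,387),(405,518),(325,536)]]
for i,j in ((3,0),(2,1)): d=E[i]-E[j]; print('edge',np.linalg.norm(d),np.degrees(np.arctan2(d[1],d[0])))
go([tab[0],tab[1],.1],157)
E
```

```text
[0.48737306 0.38636912 0.028     ] [0.54174052 0.36677428 0.004     ] [0.51394073 0.37678665 0.007     ] [0.52606784 0.37203902 0.006     ]
0.05779080601863801 -19.81991194751744
0.028242960658331286 -19.83343692410499
0.029547846899314893 -19.806984258313474
0.041263024557984085 -20.321441555390415
edge 0.021654392870287448 159.30850468679398
edge 0.02098877900925941 158.20216111466144
t 17.6 tcp [0.53   0.3666 0.2321] head 146.62 tilt [ 0.0021  0.0024 -1.    ] F [-0.32 -0.54 -0.49] T [-0.047  0.036 -0.   ] w 1.001 j [ 0.92  0.16  0.21  0.   -1.62  0.07]
slide [-0.062   0.0098  0.176 ] mm [-46.5   7.4 132. ] rows 2.8033450332953285
twist total -0.0577 rows 1.2083115428985256
slide after twist [-0.0628 -0.0015  0.176 ]
```

```bash
python3 -m crank '{"slide":[[0,0,0],[0,0,0],[-0.03,0,0.05],[-0.03,0,0.06],[0,0,0.05]],"twist":[-0.037,-0.038,0,0,0],"gripper":[-1,-1,-1,-1,-1]}'
python3 -m crank '{"slide":[[0,0,0.06],[0,0,0],[0,0,0]],"twist":[0,0,0],"gripper":[-0.3,-0.3,-0.3]}'
python3 - <<'E'
from h import *
go([.487,.3865,.003],160.2)
c=snap('wrist','w12.png')
E
```

```text
time: 18.15
tcp_pos: [0.4858, 0.3827, 0.1097]
orientation: [-0.001, 0.985, -0.172, -0.0]
force: [0.3, 0.8, -0.0]
gripper_width: 1.001
time: 18.45
tcp_pos: [0.4883, 0.3818, 0.0669]
orientation: [0.0, 0.985, -0.173, 0.001]
force: [-0.5, 0.6, 1.6]
gripper_width: 0.651
t 18.4 tcp [0.4883 0.3818 0.0669] head 160.12 tilt [ 1.2e-03 -2.0e-04 -1.0e+00] F [-0.49  0.58  1.56] T [ 0.039 -0.028 -0.048] w 0.651 j [ 0.99  0.13 -0.12  0.   -1.32  0.24]
slide [-0.0039 -0.0053  0.0851] mm [-2.9 -4.  63.9] rows 1.2810190262947103
twist total -0.0004 rows 0.008788503622897126
slide after twist [-0.0039 -0.0053  0.0851]
```

View pics/w12.png

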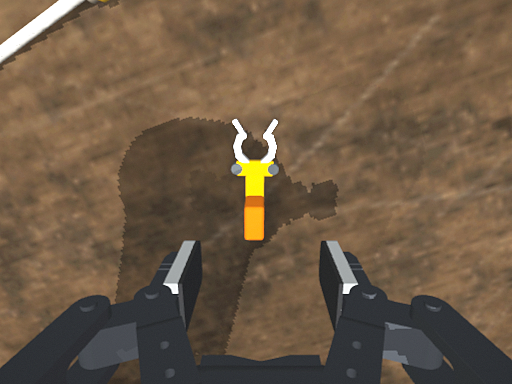

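The clip is upright in the picture and parallel to the fingers, with the tab at (254,220). Next I'll shift 4 mm, then go down.

```bash
python3 -m crank '{"slide":[[-0.004,-0.0053,0.02],[0,0,0.03],[0,0,0.02],[0,0,0],[0,0,0]],"twist":[0,0,0,0,0],"gripper":[-0.3,-0.3,-0.3,-0.3,-0.3]}'
python3 - <<'E'
from h import *
go([.487,.3865,.003],160.2)
c=snap('wrist','w13.png')
E
```

```text
time: 19.0
tcp_pos: [0.487, 0.3868, 0.0136]
orientation: [-0.0, 0.985, -0.173, 0.0]
force: [0.3, 0.2, -0.7]
gripper_width: 0.648
t 19.0 tcp [0.487  0.3868 0.0136] head 160.11 tilt [ 9.e-04  3.e-04 -1.e+00] F [ 0.26  0.19 -0.69] T [ 0.053 -0.039 -0.023] w 0.648 j [ 0.99  0.18 -0.17  0.   -1.22  0.23]
slide [0.0002 0.0004 0.0142] mm [ 0.1  0.3 10.6] rows 0.2125765088640108
twist total -0.0005 rows 0.0108697746910306
slide after twist [0.0002 0.0004 0.0142]
```

View pics/w13.png

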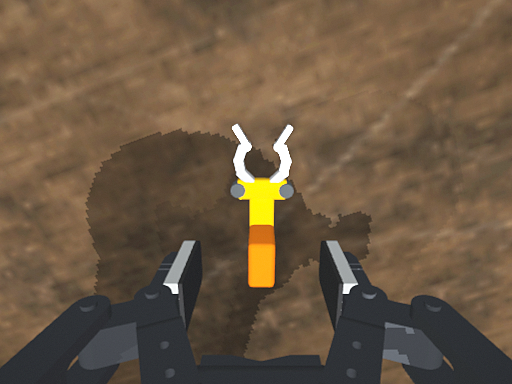

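The tab is now centred between the pads at (261,260). I'll go down and grip.

```bash
python3 -m crank '{"slide":[[0,0,0.007],[0,0,0.006],[0,0,0],[0,0,0],[0,0,0]],"twist":[0,0,0,0,0],"gripper":[-0.3,-0.3,0.2,0.5,0.7]}' 50
python3 -m crank '{"slide":[[0,0,0],[0,0,0],[0,0,0],[0,0,0]],"twist":[0,0,0,0],"gripper":[1,1,1,1]}' 50
python3 - <<'E'
from h import *
go([.487,.3865,.003],160.2)
c=snap('wrist','w14.png')
E
```

```text
time: 19.55
tcp_pos: [0.4866, 0.3866, 0.0031]
orientation: [-0.0, 0.985, -0.173, 0.0]
force: [-0.8, -0.4, -0.1]
gripper_width: 0.156
time: 19.95
tcp_pos: [0.4866, 0.3868, 0.0033]
orientation: [-0.0, 0.985, -0.173, 0.0]
force: [-1.1, 0.6, 2.5]
gripper_width: 0.131
t 19.9 tcp [0.4866 0.3868 0.0033] head 160.10 tilt [ 4.e-04  5.e-04 -1.e+00] F [-1.09  0.63  2.49] T [ 0.056  0.162 -0.006] w 0.131 j [ 0.99  0.19 -0.18  0.   -1.21  0.23]
slide [0.0006 0.0002 0.0004] mm [0.4 0.1 0.3] rows 0.01117579755271328
twist total -0.0005 rows 0.01134367419934962
slide after twist [0.0006 0.0002 0.0004]
```

View pics/w14.png

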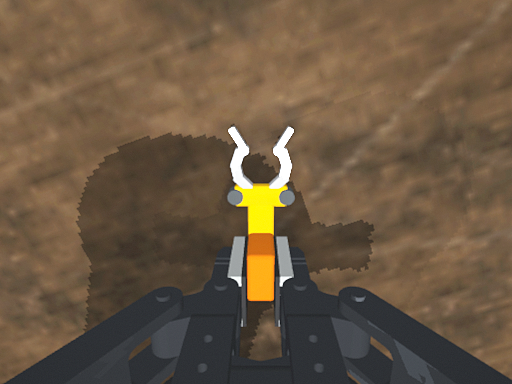

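The tab is gripped squarely (opening 11 mm). I'll lift it and carry it to the spindle.

```bash
python3 -m crank '{"slide":[[0,0,-0.02],[0,0,-0.05],[0,0,-0.06],[0,0,-0.06],[0,0,-0.06]],"twist":[0,0,0,0,0],"gripper":[1,1,1,1,1]}'
python3 -m crank '{"slide":[[0,0,-0.06],[0,0,-0.05],[0.01,0.03,-0.03],[0.0171,0.056,0],[0.0171,0.056,0]],"twist":[0,0,0,0,0],"gripper":[1,1,1,1,1]}'
python3 - <<'E'
from h import *
go([.453,-.2713,.3],160)
c=snap('wrist','w15.png')
E
```

```text
time: 20.5
tcp_pos: [0.4863, 0.3861, 0.1932]
orientation: [-0.0, 0.985, -0.173, 0.0]
force: [0.8, 1.4, -1.1]
gripper_width: 0.134
time: 21.0
tcp_pos: [0.4811, 0.2741, 0.2968]
orientation: [-0.001, 0.985, -0.172, 0.0]
force: [1.2, -0.2, -1.3]
gripper_width: 0.126
t 21.0 tcp [0.4811 0.2741 0.2968] head 160.16 tilt [ 7.e-04  1.e-03 -1.e+00] F [ 1.23 -0.2  -1.31] T [-0.076 -0.046  0.048] w 0.126 j [ 0.88 -0.07  0.1  -0.   -1.73  0.34]
slide [ 0.2116  0.6967 -0.0051] mm [158.7 522.5  -3.8] rows 10.92246933177199
twist total 0.0009 rows 0.018774784285940156
slide after twist [ 0.2135  0.6961 -0.0051]
```

View pics/w15.png

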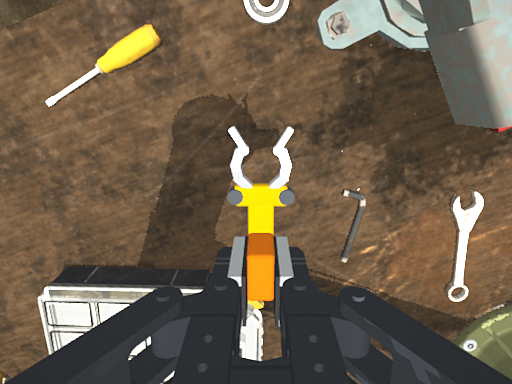

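The clip hasn't shifted in the grip. I'll carry on over the vise.

```bash
python3 -m crank '{"slide":[[0.0171,0.056,0],[0.0171,0.056,0],[0.0171,0.056,0],[0.0171,0.056,0],[0.0171,0.056,0]],"twist":[0,0,0,0,0],"gripper":[1,1,1,1,1]}'
python3 -m crank '{"slide":[[0.0171,0.056,0],[0.0171,0.056,0],[0.0171,0.056,0],[0.0171,0.056,0],[0.0171,0.056,0]],"twist":[0,0,0,0,0],"gripper":[1,1,1,1,1]}'
python3 -m crank '{"slide":[[0.0171,0.05,0.03],[0,0.01,0.06],[0,0,0.06],[0,0,0.06],[0,0,0]],"twist":[0,0,0,0,0],"gripper":[1,1,1,1,1]}'
python3 - <<'E'
from h import *
go([.453,-.2713,.11],160)
c=snap('wrist','w16.png')
E
```

```text
time: 21.55
tcp_pos: [0.4694, 0.054, 0.2964]
orientation: [-0.0, 0.985, -0.173, 0.0]
force: [0.6, -0.3, -0.2]
gripper_width: 0.13
time: 22.05
tcp_pos: [0.4582, -0.1653, 0.2965]
orientation: [-0.0, 0.985, -0.173, 0.001]
force: [0.7, 0.2, -0.5]
gripper_width: 0.131
time: 22.55
tcp_pos: [0.4519, -0.2092, 0.1315]
orientation: [-0.001, 0.985, -0.173, -0.006]
force: [-0.4, -0.0, -2.3]
gripper_width: 0.129
t 22.6 tcp [ 0.4519 -0.2092  0.1315] head 160.05 tilt [-0.0114  0.0034 -0.9999] F [-0.4  -0.04 -2.29] T [-0.016  0.082 -0.06 ] w 0.129 j [-0.03 -0.22 -0.33 -0.   -1.46  1.25]
slide [0.0299 0.0773 0.0283] mm [22.5 58.  21.2] rows 1.3143039471728994
twist total 0.0003 rows 0.005609797109683024
slide after twist [0.03   0.0773 0.0283]
```

View pics/w16.png

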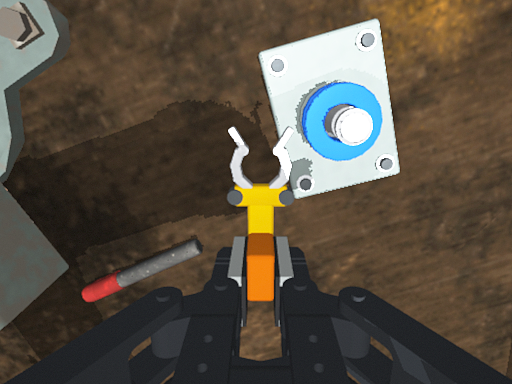

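The plate is at the upper right, with the pulley and spindle visible at (352,125). Next I'll move over to it laterally.

```bash
python3 -m crank '{"slide":[[0.01,0.04,0],[0.01,0.037,0],[0.0,0,0],[0,0,0],[0,0,0]],"twist":[0,0,0,0,0],"gripper":[1,1,1,1,1]}'
python3 - <<'E'
from h import *
for i in range(3):
  c=snap('wrist','w17.png');go([.453,-.2713,.11],160)
E
```

```text
time: 23.1
tcp_pos: [0.4512, -0.2694, 0.1402]
orientation: [0.0, 0.985, -0.173, 0.001]
force: [-0.0, -0.6, -0.6]
gripper_width: 0.129
t 23.1 tcp [ 0.451  -0.2692  0.1397] head 160.15 tilt [ 2.2e-03 -6.0e-04 -1.0e+00] F [-0.82  0.39 -0.47] T [ 0.034  0.046 -0.035] w 0.130 j [-0.15 -0.15 -0.27  0.   -1.45  1.38]
slide [0.0034 0.0018 0.0396] mm [ 2.5  1.3 29.7] rows 0.5962434534921907
twist total 0.0008 rows 0.017393575266768675
slide after twist [0.0034 0.0018 0.0396]
t 23.2 tcp [ 0.4508 -0.2691  0.1392] head 160.16 tilt [ 1.6e-03 -4.0e-04 -1.0e+00] F [-0.2  -0.55 -1.38] T [ 0.019  0.015 -0.025] w 0.132 j [-0.15 -0.15 -0.27  0.   -1.45  1.38]
slide [0.0037 0.0018 0.039 ] mm [ 2.8  1.4 29.2] rows 0.5876183657647349
twist total 0.0009 rows 0.01853987507534258
slide after twist [0.0037 0.0018 0.039 ]
t 23.2 tcp [ 0.4507 -0.269   0.1388] head 160.16 tilt [ 1.1e-03 -3.0e-04 -1.0e+00] F [ 0.57  0.48 -0.33] T [-0.013  0.092  0.004] w 0.130 j [-0.15 -0.15 -0.27  0.   -1.45  1.38]
slide [0.0039 0.0018 0.0385] mm [ 2.9  1.4 28.8] rows 0.5803726060425585
twist total 0.0009 rows 0.018956979580219975
slide after twist [0.0039 0.0018 0.0385]
```

View pics/w17.png

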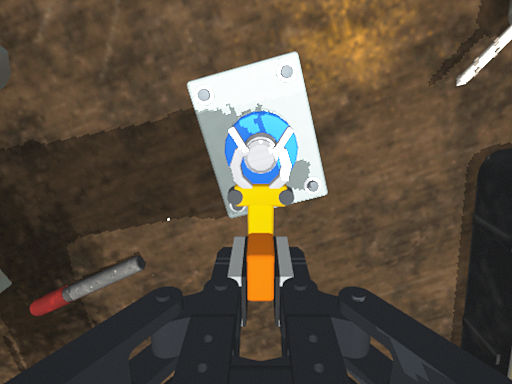

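```bash
python3 - <<'E'
from h import *
im=cv2.imread('pics/w17.png')
cv2.imwrite('pics/w17z.png',cv2.resize(im[100:215,205:320],None,fx=5.2,fy=5.2,interpolation=cv2.INTER_CUBIC))
E
```

```text
(no output)
```

View pics/w17z.png

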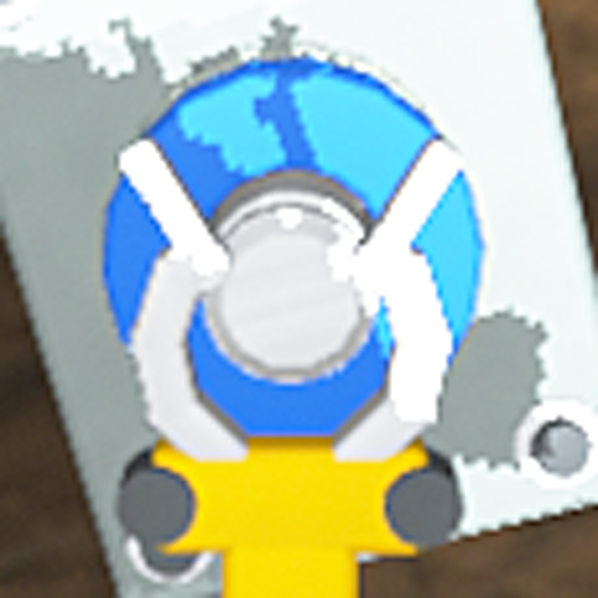

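Lateral alignment is good: clip axis at crop 291.5, spindle at 290. Next I'll compute the remaining along-axis distance with the same camera.

```bash
python3 - <<'E'
from h import *
c=arm.camera('wrist'); s=arm.get_state(); tcp=s['tcp_pos']
q=s['orientation']; R=Ro.from_quat([q[1],q[2],q[3],q[0]]).as_matrix()
z=lambda u,v:(205+(u+.5)/5.2-.5,100+(v+.5)/5.2-.5)
und=tcp[2]-.0033
for n,p,h in [('tips',(292,150),und+.006),('yoke front',(291,437),und+.006),('pins',(291,503),und+.007)]+[('spindle %.3f'%k,(290,294),k) for k in (.072,.075,.078)]:
    print(n,((R.T@(onz(c,*z(*p),h)-tcp))*1000).round(1), onz(c,*z(*p),h).round(4))
print(tcp)
E
```

```text
tips [60.2  1.2 -2.7] [ 0.5068 -0.2906  0.1412]
yoke front [36.2  1.1 -2.7] [ 0.4842 -0.2824  0.1412]
pins [30.6  1.1 -3.7] [ 0.479  -0.2805  0.1422]
spindle 0.072 [33.6  1.1 66.6] [ 0.4819 -0.2815  0.072 ]
spindle 0.075 [34.3  1.1 63.6] [ 0.4825 -0.2817  0.075 ]
spindle 0.078 [34.9  1.1 60.6] [ 0.4831 -0.2819  0.078 ]
[ 0.45056011 -0.26904585  0.13854356]
```

```bash
python3 -m crank '{"slide":[[0.006,0,0.02],[0,0,0.025],[0,0,0.02],[0,0,0],[0,0,0]],"twist":[0,0,0,0,0],"gripper":[1,1,1,1,1]}'
python3 - <<'E'
from h import *
go([.453,-.2713,.08],160)
E
```

```text
time: 23.8
tcp_pos: [0.4543, -0.2712, 0.0889]
orientation: [0.0, 0.985, -0.173, -0.0]
force: [-0.5, -0.0, -0.4]
gripper_width: 0.134
t 23.8 tcp [ 0.4543 -0.2712  0.0889] head 160.11 tilt [-1.e-03 -3.e-04 -1.e+00] F [-0.53 -0.03 -0.44] T [-0.009 -0.032  0.055] w 0.134 j [-0.16 -0.12 -0.33  0.   -1.36  1.38]
slide [-0.0016  0.0008  0.0119] mm [-1.2  0.6  8.9] rows 0.18041402310287605
twist total 0.0006 rows 0.013007616810417693
slide after twist [-0.0016  0.0008  0.0119]
```

Next, touching down in 1 mm steps and watching the force.

```bash
python3 -m crank '{"slide":[[0,0,0.002],[0,0,0.002],[0,0,0]],"twist":[0,0,0],"gripper":[1,1,1]}'
python3 -m crank '{"slide":[[0,0,0.0013],[0,0,0.0013],[0,0,0]],"twist":[0,0,0],"gripper":[1,1,1]}'
python3 -m crank '{"slide":[[0,0,0.0013],[0,0,0]],"twist":[0,0],"gripper":[1,1]}'
python3 -m crank '{"slide":[[0,0,0.0013],[0,0,0]],"twist":[0,0],"gripper":[1,1]}'
```

```text
time: 24.1
tcp_pos: [0.4546, -0.2711, 0.0865]
orientation: [-0.0, 0.985, -0.173, 0.0]
force: [-0.1, 0.1, -0.7]
gripper_width: 0.129
time: 24.4
tcp_pos: [0.4544, -0.271, 0.0841]
orientation: [-0.0, 0.985, -0.173, -0.0]
force: [0.2, -0.4, -0.4]
gripper_width: 0.132
time: 24.6
tcp_pos: [0.4544, -0.271, 0.0831]
orientation: [-0.0, 0.985, -0.173, -0.0]
force: [-0.8, -0.9, -0.6]
gripper_width: 0.129
time: 24.8
tcp_pos: [0.4544, -0.271, 0.0821]
orientation: [-0.0, 0.985, -0.173, -0.0]
force: [-0.1, -0.1, -0.9]
gripper_width: 0.13
```

```bash
python3 -m crank '{"slide":[[0,0,0.0013],[0,0,0]],"twist":[0,0],"gripper":[1,1]}'
python3 -m crank '{"slide":[[0,0,0.0013],[0,0,0]],"twist":[0,0],"gripper":[1,1]}'
python3 -m crank '{"slide":[[0,0,0.0013],[0,0,0]],"twist":[0,0],"gripper":[1,1]}'
```

```text
time: 25.0
tcp_pos: [0.4544, -0.271, 0.0811]
orientation: [-0.0, 0.985, -0.173, -0.0]
force: [-0.2, -1.0, -0.1]
gripper_width: 0.129
time: 25.2
tcp_pos: [0.4544, -0.271, 0.0801]
orientation: [-0.0, 0.985, -0.173, -0.0]
force: [-0.1, -0.1, -0.5]
gripper_width: 0.125
time: 25.4
tcp_pos: [0.4544, -0.271, 0.0792]
orientation: [-0.0, 0.985, -0.173, -0.0]
force: [-0.7, -0.1, -1.2]
gripper_width: 0.13
```

```bash
python3 -m crank '{"slide":[[0,0,0.0007],[0,0,0]],"twist":[0,0],"gripper":[1,1]}'
python3 -m crank '{"slide":[[0,0,0.0007],[0,0,0]],"twist":[0,0],"gripper":[1,1]}'
python3 -m crank '{"slide":[[0,0,0.0007],[0,0,0]],"twist":[0,0],"gripper":[1,1]}'
python3 -m crank '{"slide":[[0,0,0.0007],[0,0,0]],"twist":[0,0],"gripper":[1,1]}'
```

```text
time: 25.6
tcp_pos: [0.4544, -0.271, 0.0788]
orientation: [-0.0, 0.985, -0.173, -0.0]
force: [-0.5, -0.6, -0.3]
gripper_width: 0.133
time: 25.8
tcp_pos: [0.4544, -0.2711, 0.0782]
orientation: [-0.0, 0.985, -0.173, -0.0]
force: [-0.7, 0.5, -0.8]
gripper_width: 0.131
time: 26.0
tcp_pos: [0.4544, -0.271, 0.0777]
orientation: [-0.0, 0.985, -0.173, -0.0]
force: [-0.6, 0.0, -1.2]
gripper_width: 0.129
time: 26.2
tcp_pos: [0.4545, -0.2711, 0.0773]
orientation: [-0.0, 0.985, -0.173, 0.0]
force: [0.6, 0.1, -0.2]
gripper_width: 0.128
```

```bash
python3 -m crank '{"slide":[[0,0,0.0007],[0,0,0]],"twist":[0,0],"gripper":[1,1]}'
python3 -m crank '{"slide":[[0,0,0.0007],[0,0,0]],"twist":[0,0],"gripper":[1,1]}'
python3 - <<'E'
from h import *
s=arm.get_state();print(s['force'],s['torque'])
c=snap('wrist','w18.png')
E
```

```text
time: 26.4
tcp_pos: [0.4547, -0.2712, 0.0772]
orientation: [0.0, 0.985, -0.173, 0.0]
force: [-1.2, -0.4, 2.9]
gripper_width: 0.125
time: 26.6
tcp_pos: [0.4549, -0.2714, 0.0772]
orientation: [0.0, 0.985, -0.173, 0.001]
force: [-1.3, 0.9, 5.5]
gripper_width: 0.132
[-1.33276865  0.86566274  5.53133822] [0.0867843  0.35758146 0.00158285]
```

View pics/w18.png

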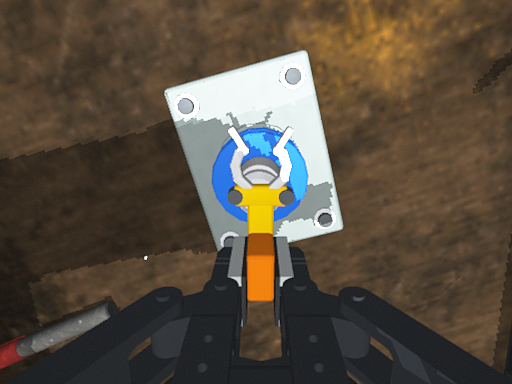

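Contact at TCP z = 0.0772 m (the force rises to 2.9 N, then 5.5 N), and the picture shows the yoke over the spindle top. So the groove target is TCP z = 0.0622. Next I'll go up, back and then down.

```bash
python3 -m crank '{"slide":[[0,0,-0.01],[-0.02,0,0],[-0.03,0,0],[-0.012,0,0],[0,0,0]],"twist":[0,0,0,0,0],"gripper":[1,1,1,1,1]}'
python3 -m crank '{"slide":[[0,0,0.01],[0,0,0.01],[0,0,0],[0,0,0]],"twist":[0,0,0,0],"gripper":[1,1,1,1]}'
python3 - <<'E'
from h import *
go([.453,-.2713,.0622],160)
c=snap('wrist','w19.png')
go([.453,-.2713,.0622],160)
E
```

```text
time: 27.15
tcp_pos: [0.4103, -0.255, 0.0839]
orientation: [-0.0, 0.985, -0.173, 0.0]
force: [0.3, -1.5, -0.1]
gripper_width: 0.128
time: 27.55
tcp_pos: [0.4106, -0.2553, 0.068]
orientation: [0.0, 0.985, -0.173, -0.001]
force: [0.1, 0.2, -0.1]
gripper_width: 0.13
t 27.6 tcp [ 0.4106 -0.2553  0.068 ] head 160.10 tilt [-1.6e-03  2.0e-04 -1.0e+00] F [ 0.13  0.2  -0.11] T [-0.007 -0.014 -0.004] w 0.130 j [-0.14 -0.24 -0.47  0.   -1.34  1.36]
slide [0.0604 0.0008 0.0077] mm [45.3  0.6  5.8] rows 0.9136312721802333
twist total 0.0005 rows 0.011411746569010586
slide after twist [0.0604 0.0007 0.0077]
t 27.6 tcp [ 0.4108 -0.2554  0.0684] head 160.10 tilt [-8.e-04 -0.e+00 -1.e+00] F [-0.01 -0.56  0.33] T [-0.008  0.052  0.008] w 0.126 j [-0.14 -0.24 -0.47  0.   -1.34  1.36]
slide [0.0601 0.0008 0.0083] mm [45.1  0.6  6.2] rows 0.9106696510212997
twist total 0.0006 rows 0.01154396548880875
slide after twist [0.0601 0.0007 0.0083]
```

View pics/w19.png

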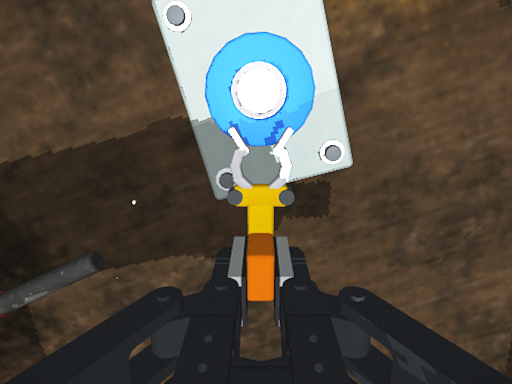

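```bash
python3 - <<'E'
from h import *
im=cv2.imread('pics/w19.png')
cv2.imwrite('pics/w19z.png',cv2.resize(im[55:205,195:325],None,fx=4,fy=4,interpolation=cv2.INTER_CUBIC))
E
```

```text
(no output)
```

View pics/w19z.png

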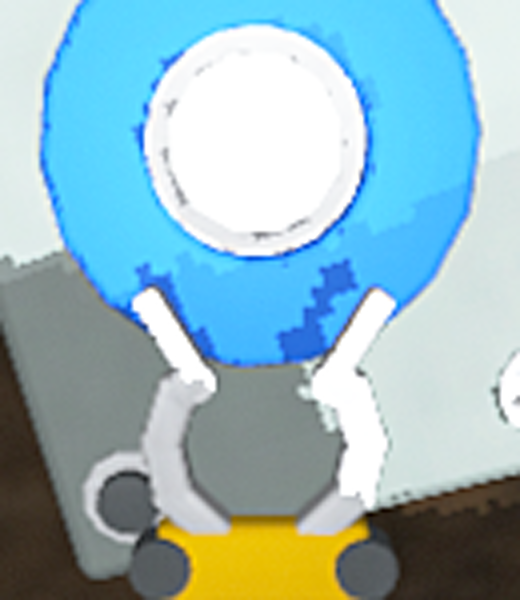

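The spindle centre is at crop 255 against the clip axis at 263.5, which is about 0.85 mm to correct. There is about 3 mm clear gap ahead of the lips.

```bash
python3 -m crank '{"slide":[[0,-0.0011,0.004],[0,0,0.004],[0,0,0],[0,0,0],[0,0,0]],"twist":[0,0,0,0,0],"gripper":[1,1,1,1,1]}'
python3 - <<'E'
from h import *
c=snap('wrist','w20.png');im=c['color']
go([.453,-.2713,.0622],160)
cv2.imwrite('pics/w20z.png',cv2.resize(im[55:205,195:325],None,fx=4,fy=4,interpolation=cv2.INTER_CUBIC))
go([.453,-.2713,.0622],160)
E
```

```text
time: 28.1
tcp_pos: [0.4111, -0.2545, 0.0629]
orientation: [-0.0, 0.985, -0.173, 0.0]
force: [-1.2, 0.1, -0.5]
gripper_width: 0.127
t 28.1 tcp [ 0.4111 -0.2545  0.0628] head 160.10 tilt [ 2.e-04 -0.e+00 -1.e+00] F [-0.19 -0.24 -0.31] T [ 0.018 -0.008  0.018] w 0.129 j [-0.14 -0.24 -0.48 -0.   -1.33  1.36]
slide [0.0602 0.002  0.0009] mm [45.1  1.5  0.7] rows 0.9034002773959245
twist total 0.0005 rows 0.01142705894175322
slide after twist [0.0602 0.0019 0.0009]
t 28.1 tcp [ 0.4111 -0.2545  0.0628] head 160.10 tilt [ 2.e-04 -0.e+00 -1.e+00] F [-0.19 -0.24 -0.31] T [ 0.018 -0.008  0.018] w 0.129 j [-0.14 -0.24 -0.48 -0.   -1.33  1.36]
slide [0.0602 0.002  0.0009] mm [45.1  1.5  0.7] rows 0.9034002773959245
twist total 0.0005 rows 0.01142705894175322
slide after twist [0.0602 0.0019 0.0009]
```

View pics/w20z.png

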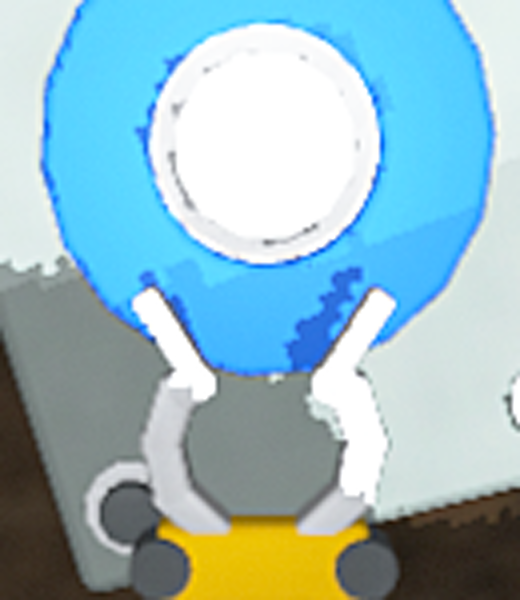

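Laterally aligned (spindle 264.5, clip 264). Next a small drop to groove height and a slow advance.

```bash
python3 -m crank '{"slide":[[0,0,0.0008],[0,0,0],[0.003,0,0],[0.003,0,0],[0,0,0]],"twist":[0,0,0,0,0],"gripper":[1,1,1,1,1]}' 60
python3 -m crank '{"slide":[[0.003,0,0],[0.003,0,0],[0.003,0,0],[0.003,0,0],[0,0,0]],"twist":[0,0,0,0,0],"gripper":[1,1,1,1,1]}'
python3 -m crank '{"slide":[[0.002,0,0],[0.002,0,0],[0.002,0,0],[0,0,0]],"twist":[0,0,0,0],"gripper":[1,1,1,1]}'
```

```text
time: 28.65
tcp_pos: [0.4155, -0.2561, 0.0621]
orientation: [-0.0, 0.985, -0.173, -0.0]
force: [0.5, 0.7, -1.1]
gripper_width: 0.126
time: 29.15
tcp_pos: [0.4239, -0.2591, 0.062]
orientation: [-0.0, 0.985, -0.173, -0.0]
force: [-0.2, -0.1, -0.3]
gripper_width: 0.13
time: 29.55
tcp_pos: [0.4278, -0.2606, 0.0619]
orientation: [-0.0, 0.985, -0.173, -0.0]
force: [-1.1, -0.2, -0.3]
gripper_width: 0.126
```

```bash
python3 -m crank '{"slide":[[0.0013,0,0],[0.0013,0,0],[0,0,0]],"twist":[0,0,0],"gripper":[1,1,1]}'
python3 -m crank '{"slide":[[0.0013,0,0],[0.0013,0,0],[0,0,0]],"twist":[0,0,0],"gripper":[1,1,1]}'
python3 -m crank '{"slide":[[0.0013,0,0],[0,0,0]],"twist":[0,0],"gripper":[1,1]}'
```

```text
time: 29.85
tcp_pos: [0.4283, -0.2609, 0.0613]
orientation: [-0.0, 0.985, -0.173, -0.002]
force: [-5.6, 2.5, -0.0]
gripper_width: 0.123
time: 30.15
tcp_pos: [0.4299, -0.2615, 0.0613]
orientation: [-0.0, 0.985, -0.173, -0.002]
force: [-6.1, 2.5, 0.9]
gripper_width: 0.128
time: 30.35
tcp_pos: [0.4311, -0.2619, 0.0613]
orientation: [-0.0, 0.985, -0.173, -0.002]
force: [-5.8, 2.0, -0.4]
gripper_width: 0.128
```

```bash
python3 - <<'E'
from h import *
c=snap('wrist','w21.png');im=c['color']
cv2.imwrite('pics/w21z.png',cv2.resize(im[90:240,195:325],None,fx=4,fy=4,interpolation=cv2.INTER_CUBIC))
go([.453,-.2713,.0622],160)
E
```

```text
t 30.4 tcp [ 0.4312 -0.2619  0.0613] head 160.08 tilt [-0.0034  0.0012 -1.    ] F [-4.8   1.65 -0.51] T [0.628 1.667 0.012] w 0.125 j [-0.15 -0.17 -0.43 -0.   -1.32  1.37]
slide [ 0.0316  0.0019 -0.0013] mm [23.7  1.4 -1. ] rows 0.4750625605873449
twist total 0.0005 rows 0.009582896092853094
slide after twist [ 0.0316  0.0018 -0.0013]
```

View pics/w21z.png

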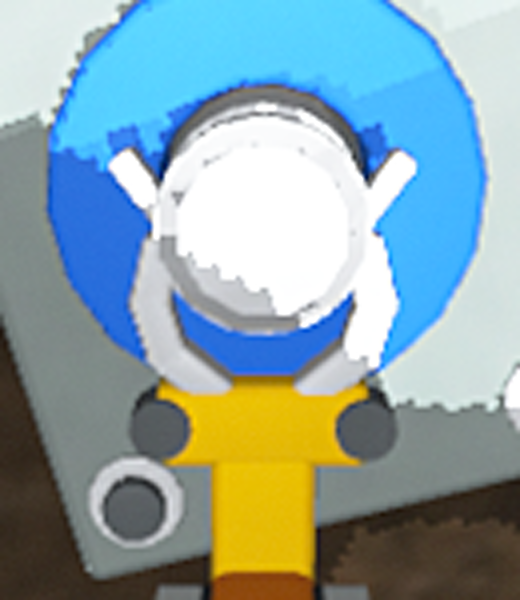

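The lips are parting: steady ~6 N, no vertical force, and the tips are now beyond the spindle sides. The TCP sagged 0.9 mm, so I'll trim it up a little and continue.

```bash
python3 -m crank '{"slide":[[0,0,-0.0007],[0.0013,0,0],[0,0,0]],"twist":[0,0,0],"gripper":[1,1,1]}'
python3 -m crank '{"slide":[[0.0013,0,0],[0.0013,0,0],[0,0,0]],"twist":[0,0,0],"gripper":[1,1,1]}'
```

```text
time: 30.7
tcp_pos: [0.433, -0.2625, 0.0621]
orientation: [-0.0, 0.985, -0.173, -0.001]
force: [-3.5, 0.7, -1.8]
gripper_width: 0.128
time: 31.0
tcp_pos: [0.437, -0.2637, 0.0635]
orientation: [0.0, 0.985, -0.173, 0.002]
force: [4.2, -3.1, -3.2]
gripper_width: 0.13
```

The force has dropped and reversed (+4 N): the snap is happening. I'll continue gently to the stop.

```bash
python3 -m crank '{"slide":[[0.0013,0,0.0005],[0.0007,0,0],[0,0,0]],"twist":[0,0,0],"gripper":[1,1,1]}'
python3 -m crank '{"slide":[[0.0013,0,0],[0,0,0]],"twist":[0,0],"gripper":[1,1]}'
```

```text
time: 31.3
tcp_pos: [0.4377, -0.264, 0.0629]
orientation: [0.0, 0.985, -0.173, 0.001]
force: [4.1, -2.6, 0.1]
gripper_width: 0.131
time: 31.5
tcp_pos: [0.4382, -0.2642, 0.0626]
orientation: [0.0, 0.985, -0.173, 0.001]
force: [5.1, -1.8, -0.3]
gripper_width: 0.124
```

```bash
python3 -m crank '{"slide":[[0.0013,0,0],[0,0,0]],"twist":[0,0],"gripper":[1,1]}'
python3 -m crank '{"slide":[[0.0013,0,0],[0,0,0]],"twist":[0,0],"gripper":[1,1]}'
python3 -m crank '{"slide":[[0.0013,0,0],[0,0,0]],"twist":[0,0],"gripper":[1,1]}'
```

```text
time: 31.7
tcp_pos: [0.4388, -0.2645, 0.0623]
orientation: [-0.0, 0.985, -0.173, 0.0]
force: [4.9, -2.0, -1.0]
gripper_width: 0.129
time: 31.9
tcp_pos: [0.4396, -0.2648, 0.0622]
orientation: [-0.0, 0.985, -0.173, 0.0]
force: [4.7, -2.0, -1.9]
gripper_width: 0.125
time: 32.1
tcp_pos: [0.4402, -0.2651, 0.0621]
orientation: [-0.0, 0.985, -0.173, -0.0]
force: [2.8, -0.3, -0.2]
gripper_width: 0.126
```

```bash
python3 -m crank '{"slide":[[0.0013,0,0],[0,0,0]],"twist":[0,0],"gripper":[1,1]}'
python3 -m crank '{"slide":[[0.0013,0,0],[0,0,0]],"twist":[0,0],"gripper":[1,1]}'
python3 - <<'E'
from h import *
c=snap('wrist','w22.png');im=c['color']
cv2.imwrite('pics/w22z.png',cv2.resize(im[90:240,195:325],None,fx=4,fy=4,interpolation=cv2.INTER_CUBIC))
go([.453,-.2713,.0622],160)
E
```

```text
time: 32.3
tcp_pos: [0.4405, -0.2652, 0.0617]
orientation: [-0.0, 0.985, -0.173, -0.001]
force: [0.6, -0.5, -0.9]
gripper_width: 0.13
time: 32.5
tcp_pos: [0.4416, -0.2656, 0.0618]
orientation: [-0.0, 0.985, -0.173, -0.001]
force: [-0.3, 0.1, -0.1]
gripper_width: 0.127
t 32.5 tcp [ 0.4416 -0.2656  0.0618] head 160.09 tilt [-1.6e-03  6.0e-04 -1.0e+00] F [-0.7   1.03 -0.88] T [ 0.124  0.287 -0.003] w 0.127 j [-0.15 -0.14 -0.4  -0.   -1.31  1.37]
slide [ 0.0169  0.002  -0.0006] mm [12.7  1.5 -0.4] rows 0.2550328969568429
twist total 0.0005 rows 0.010800425141077803
slide after twist [ 0.0169  0.002  -0.0006]
```

View pics/w22z.png

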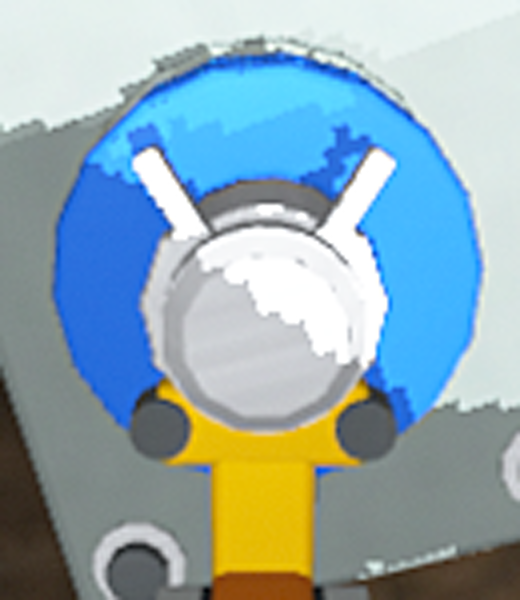

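The jaws are shut around the groove under the spindle head. A little further until the yoke stops.

```bash
python3 -m crank '{"slide":[[0.0013,0,0],[0,0,0]],"twist":[0,0],"gripper":[1,1]}'
python3 -m crank '{"slide":[[0.0013,0,0],[0,0,0]],"twist":[0,0],"gripper":[1,1]}'
```

```text
time: 32.75
tcp_pos: [0.4418, -0.2657, 0.0616]
orientation: [-0.0, 0.985, -0.173, -0.002]
force: [-4.9, 2.7, 0.9]
gripper_width: 0.128
time: 32.95
tcp_pos: [0.4419, -0.2659, 0.0615]
orientation: [-0.0, 0.985, -0.173, -0.003]
force: [-7.8, 3.9, 2.9]
gripper_width: 0.127
```

It has stopped: the force climbs with no travel. One more gentle press, then relax the load and release.

```bash
python3 -m crank '{"slide":[[0.0013,0,0],[0,0,0]],"twist":[0,0],"gripper":[1,1]}'
python3 -m crank '{"slide":[[-0.003,0,0],[-0.001,0,0],[0,0,0]],"twist":[0,0,0],"gripper":[1,1,1]}'
```

```text
time: 33.15
tcp_pos: [0.442, -0.266, 0.0615]
orientation: [-0.0, 0.985, -0.173, -0.004]
force: [-11.9, 7.1, 5.0]
gripper_width: 0.129
time: 33.45
tcp_pos: [0.4417, -0.2656, 0.062]
orientation: [-0.0, 0.985, -0.173, -0.0]
force: [-1.9, 1.5, -2.0]
gripper_width: 0.127
```

Load relaxed. Releasing slightly, so the fingers stay clear of everything, then lifting straight up.

```bash
python3 -m crank '{"slide":[[0,0,0],[0,0,0],[0,0,0],[0,0,0],[0,0,0]],"twist":[0,0,0,0,0],"gripper":[0.5,0.3,0.2,0.2,0.2]}'
python3 -m crank '{"slide":[[0,0,-0.01],[0,0,-0.03],[0,0,-0.05],[0,0,-0.06],[0,0,-0.05]],"twist":[0,0,0,0,0],"gripper":[0.2,0.2,0.2,0.2,0.2]}'
python3 - <<'E'
from h import *
c=snap('wrist','w23.png');im=c['color']
cv2.imwrite('pics/w23z.png',cv2.resize(im[80:240,180:340],None,fx=3.7,fy=3.7,interpolation=cv2.INTER_CUBIC))
go([.44,-.26,.2],160)
E
```

```text
time: 33.95
tcp_pos: [0.4423, -0.2658, 0.0624]
orientation: [0.0, 0.985, -0.173, 0.0]
force: [0.6, -0.1, 0.6]
gripper_width: 0.4
time: 34.45
tcp_pos: [0.4421, -0.266, 0.2155]
orientation: [0.0, 0.985, -0.173, 0.001]
force: [0.3, 1.0, -0.0]
gripper_width: 0.401
t 34.5 tcp [ 0.4437 -0.2675  0.2227] head 160.09 tilt [ 0.0103 -0.0057 -0.9999] F [-1.53  0.31  7.36] T [-0.071  0.039 -0.039] w 0.400 j [-0.15 -0.19 -0.15  0.   -1.6   1.37]
slide [-0.0084 -0.0077  0.0301] mm [-6.3 -5.8 22.6] rows 0.4834546983204095
twist total 0.0005 rows 0.01066776458741101
slide after twist [-0.0084 -0.0077  0.0301]
```

View pics/w23z.png

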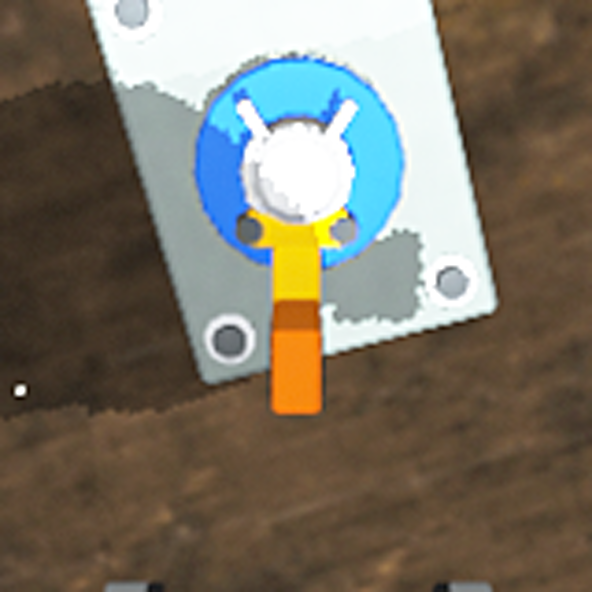

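The clip stays on the spindle, with the jaws shut round it and the tab free. Final check from the fixed cameras.

```bash
python3 -m crank '{"slide":[[0,0,-0.02],[0,0,0],[0,0,0],[0,0,0]],"twist":[0,0,0,0],"gripper":[0.2,0.2,0.2,0.2]}'
python3 - <<'E'
from h import *
c=snap('side','s24.png');a=c['color'][100:165,245:320]
t=snap('top','t24.png');b=t['color'][130:260,330:430]
w=snap('wrist','w24.png')
cv2.imwrite('pics/f24.png',np.hstack([cv2.resize(a,(520,450),interpolation=cv2.INTER_CUBIC),cv2.resize(b,(280,450))]))
o=cv2.imread('pics/top0.png')
print('force',arm.get_state()['force'].round(2))
for n in ['oil_can','driver','marker']: print(n,[(np.round(x['extent'],1).tolist(),round(x['confidence'],2)) for x in arm.find_in('top',n)[:2]])
for nm,(u0,v0,u1,v1) in dict(oil=(338,135,380,170),driver=(105,148,170,170),marker=(293,238,345,256)).items():
    print(nm,np.abs(o[v0:v1,u0:u1].astype(int)-t['color'][v0:v1,u0:u1]).mean().round(2))
E
```

```text
time: 34.9
tcp_pos: [0.4416, -0.2655, 0.2255]
orientation: [-0.0, 0.985, -0.173, -0.001]
force: [0.6, -1.2, -0.1]
gripper_width: 0.401
force [ 0.45 -0.32  0.63]
oil_can []
driver [([138.5, 157.9, 60.4, 14.4], 0.77)]
marker [([320.7, 246.6, 46.4, 10.8], 0.62)]
oil 61.85
driver 7.51
marker 14.7
```

View pics/f24.png

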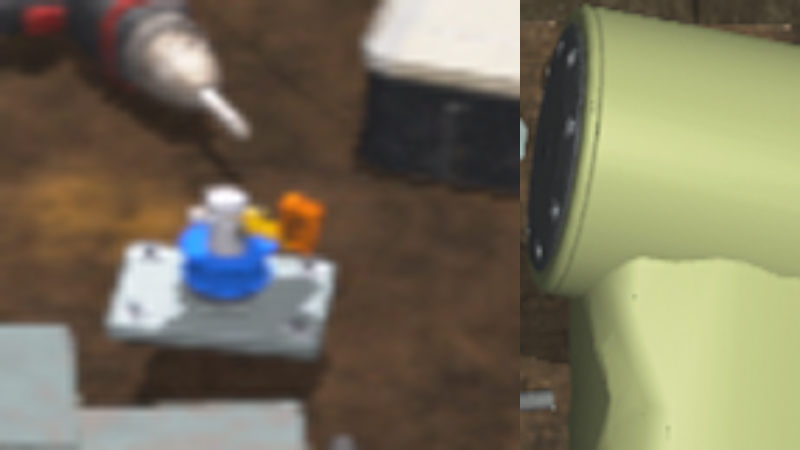

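View pics/w24.png

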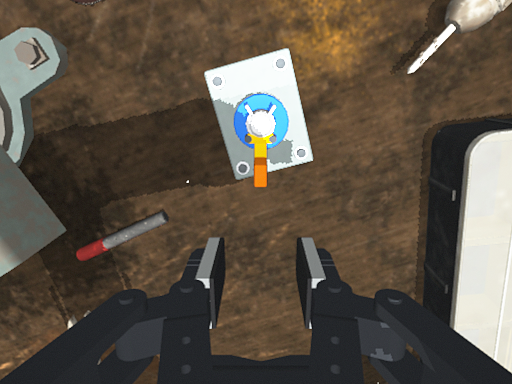

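The side view shows the pulley flat on the boss and the clip level in the groove, below the spindle's head. The top camera's view of the oil can is blocked by the arm, so I'll check it in the side view.

```bash
python3 - <<'E'
import cv2,numpy as np
a=cv2.imread('pics/side0.png');b=cv2.imread('pics/s24.png')
cv2.imwrite('pics/oil.png',np.hstack([cv2.resize(x[110:160,210:250],(400,500),interpolation=cv2.INTER_CUBIC) for x in (a,b)]))
E
```

```text
(no output)
```

View pics/oil.png

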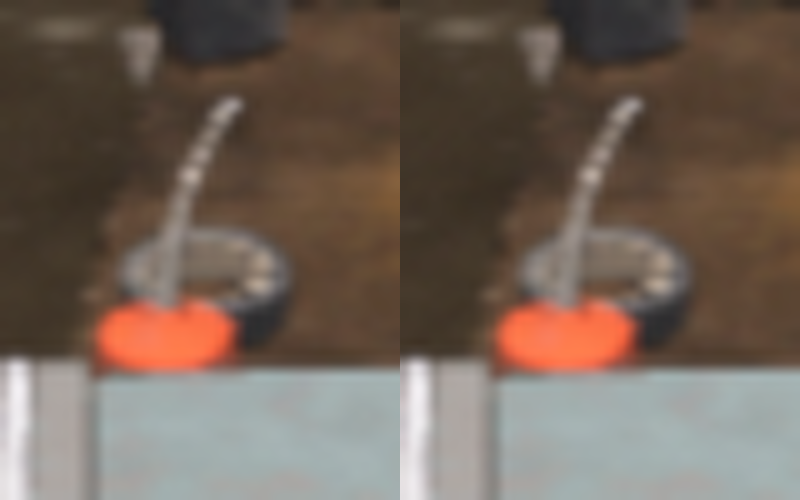

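The oil can is in the same place in the before and after pictures. Handing in.

```bash
python3 -c "
from workcell import arm
print(arm.sign_off())"
```

```text
the job is handed in; nothing more can be done
None
```

The pulley is seated on the boss and the spring clip is snapped into the spindle's groove above it. I handed the job in at about 35 s on the robot's clock.

- **Pulley:** I lowered it over the spindle until it touched the boss with about 5 N, then let go. The last pictures show it flat on the boss around the spindle.
- **Clip:** I found the spindle top by touch with the clip's yoke, at about 74 mm, and pushed the clip in sideways 15 mm below that. The jaws parted at about 6 N, the force dropped and reversed as they snapped shut, and the yoke then stopped. Force rose to about 14 N with almost no further travel. I eased off and released the tab, and the final pictures show the clip level and staying put.
- **Robot clear:** the arm ended about 15 cm above the clip with the force reading near zero.
- **Bystanders:** the screwdriver and marker are within a pixel or two of where they started in the top view. The top camera's view of the oil can was blocked by the arm, so its detector found nothing and the before/after picture comparison there meant nothing. The side view shows it unmoved.

While the lips were parting, the tool sagged about 0.9 mm. I trimmed it back up during the push.

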